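# Ratchet the dryer blower's mounting nut tight

## Task

Pick up the ratchet wrench, fit its ring fully down over the loose brass nut on the blower's mounting post, and swing it back and forth - clockwise to tighten, slipping freely on the way back - without lifting it off, until the nut comes up firm against its stop - a good half newton-metre, not much over one. Work gently: do not press hard on the nut while fitting the ring, and do not touch the blower or the nut with the gripper. Then lay the wrench flat back on the blue mat and let go, leaving the tin, the pulley and the screwdriver alone.

Things in the scene. Friction and masses are not known exactly. Their poses are not given: they have to be found in the camera images.
- wrench: Loose ratcheting ring wrench, 0.4 kg, flat on the mat, marked side up (keep it up: it then drives clockwise seen from above). Origin: centre of its black rubber grip, half-way up; x axis along the handle to the ring, z up. Grip: bar 20 mm wide (y), 20 mm high, x -85 to +35 mm, then a 16 mm wide steel neck; the ring's centre is at x 100 mm. Undersides of ring and grip: 10 mm below the origin.
- wrench_head (a point): Ring centre, at the origin's height, axes as the wrench. Ring 61 mm across. In it turns an insert with a six-sided through hole 28.8 mm across flats; its angle is not measured. A pawl (16 clicks a turn) locks the insert when the handle swings clockwise and lets it slip on the way back; play in clicks and hexagon eats up to 40 degrees of a stroke.
- fan: Blower, bolted down. Origin: on the table straight below the nut. In mm: dark base plate 10 thick, x -40 to 180, y -20 to 180; post 44 across, 50 high at the origin, on it a 4 mm rubber washer 42 across (top at 54) and the nut; casing 132 across, 66 high, at x 105, y 105, green motor on it to 117 high; outlet 66 high, x 102 to 178, y 130 to 180; terminal box 28 high at x 20, y 140.
- nut_top (a point): Centre of the top face of the brass hexagon nut, 27 mm across flats, 16 mm high (top 3 mm stepped in to 24 mm), standing on the washer. A stud 16 mm across stands 8 mm above this point. Its x axis points at the middle of a flat and turns with the nut. With the ring fully down on the washer, the wrench's origin is 6 mm below this point.
- nut (a joint): Turn of the nut (rad), growing clockwise seen from above as it is tightened; starts at 1.0 to 1.6, about 1.4 to 2.0 rad to go. It turns against about 0.25 N m. Where it comes up firm has to be felt: there the reading stops growing and the turning moment about the nut rises, about 3 N m per rad of handle swing (play and give of the wrench). Firm is 0.5 N m or more; over 1.2 N m is over-tightened.
- mat: Blue tool mat fixed to the table, 280 mm (x) by 130 mm (y), 3 mm thick. Origin: centre of its underside.
- tin_mid (a point): Bystander: yellow tin, 52 mm across, 70 mm high; point at its centre. Leave it alone.
- pulley_mid (a point): Bystander: aluminium pulley lying flat, 64 mm across, 22 mm high; point at its centre. Leave it alone.
- driver: Bystander: screwdriver with a green handle lying on the table. Leave it alone.
- washer (a joint): Twist (rad) of the rubber washer under the nut, wound up by the moment on the nut: only 0.025 rad per N m, 0 at rest, 0.006 while the nut runs down. Too small to be read reliably: feel the moment instead.
There are look-alikes about, which are no part of the job. What is meant by the wrench is not orange, and is the larger of those in its own colour.

How it is judged:
By the outcome, as a careful person would: the job done as asked, in the order asked, and still so for the second after the job is handed in, with the robot touching nothing.
It also fails if it takes over 72 s, if anything falls off the work surface, if the arm or the gripper's body presses on something with over 40 N, if the wrist force passes 120 N, or if a joint passes its speed limit or range.

## Robot

A 6-joint arm with a two-finger parallel gripper is mounted at the origin on the work surface. World frame = base frame: x ahead of the robot, y to its left, z up, the work surface at z = 0. Lengths are in m, angles in degrees, forces in N, time in s.
With the tool pointing down it reaches from about 0.4 to 0.825 m from the base axis. Payload 7 kg.
Tool frame: the origin (TCP) lies midway between the tips of the shut fingers; the grasp point (between the pads) lies 19 mm behind it (ctrl.grasp_offset is the distance from the TCP to the grasp point, in m); z points along the fingers, x is the direction in which the jaws open and shut, and the axes are right-handed (so a half turn about z gives the same grasp; the last joint's range is limited). The gripper opens to 88 mm and grips with 3 to 60 N. Pads are 19 mm wide; open, the fingers measure 130 mm over their backs; the gripper's body (78 mm by 193 mm) begins 47 mm behind the grasp point.
Start: joints at [-50.472, 20.546, 0.682, 0, -70.136, -16.507], TCP at [0.264, -0.621, 0.227] pointing down, gripper open.
Joint ranges: [-176.03, 176.03], [-82.01, 121.73], [-58.28, 71.71], [-173.87, 95.51], [-174.79, -0.11], [-173.66, 173.66]. Speed limits (degrees/s): [136.94, 136.94, 172.46, 180, 180, 180].

## Interface

Orientations are given as [roll, pitch, yaw] about the fixed x, y, z axes, in that order (R = Rz(yaw) Ry(pitch) Rx(roll)).
In Python, from plant import sensors, snapshot, order, ctrl gives the robot as it stands.
- The arm moves only by the tool send_rows, never from a script. Its argument "commands" is a list of rows, each a list of 3 entries, a list of its own where there are three numbers: the closure, from 0 (fully open) to 1 (shut), then the shift along the world's x, y, z in units of 0.25 m (1.0 is 0.25 m), then the turn, a rotation vector about the world's x, y, z in units of 360 degrees (1.0 is 360 degrees). In form: [[hand, [x, y, z], [ax, ay, az]], ...]. A call has 1 to 12 rows; each row shifts and turns the pose as measured when the row begins; what a row does not reach is not made up. A row lasts 1/10 s, in which the tool goes at most 50 mm and 8.59 degrees, less where a joint would pass 70% of its speed; a pose out of reach is approached as far as the arm can. A call with a number of a shift or a turn outside -1 to 1 is refused whole. A call with a gripper value outside its range is refused whole. The fingers move at their own pace and stop on an object; the grip force is fixed at half the most. Time passes only in rows, so rows that do not move let the fingers close. It gives the time, the measured TCP pose, the force and the opening at its end, in the units of the state.
- sensors.get_obs(): the state, without advancing time (a new reading comes with each control period).
- snapshot(name): name is "scene" or "top" or "wrist"; returns a dict with "color" (480x640x3 uint8, blue, green, red), "z_map" (480x640 float32, m along the optical axis (not along the pixel's ray), 0 where there is no reading), "mtx" (3x3 intrinsics, pixels), "k1" (the pictures are not rectified: a ray, as slopes to the right and down, at radius r is drawn at 1 + k1 r^2 times it, then the intrinsics apply), "xyz" and "attitude" of the camera in the world. Camera axes: x right, y down, z forward; pixel columns grow to the right and rows downward; lengths in m; the calibration is good to about 2 mm. A picture is of the moment at which its call begins.
- order.close_job(): hands the job in, once; it reports no verdict.
The state is a dict: "clock": time; "joint_pos": joint angles; "qvel": joint speeds; "tau": joint torques, N m; "tool_pos": TCP position; "orientation": TCP orientation; "force": force on the tool from outside, world axes, zero at the start; "moment": the same for the moment, N m; "opening": finger opening in m.
Only numpy, scipy, OpenCV 4.12 (cv2) and the standard library are available. Lean on these libraries where they do the work, as an engineer would, in place of code of your own. Each camera call takes 0.05 s, during which the arm holds its last target.

## Working session

There is one attempt and no reset: what is moved stays moved. The work goes in short steps, Python scripts to look and compute and a tool call to move; the robot and the scene stay as the last step left them, time stands still between calls to the robot, and variables do not carry over. Pictures are saved under pics/ and viewed, and the job is handed in when it is done.

Besides the shell and the picture viewer there is one more tool, called after ">>>" as a command line: name --argument value ..., lists and objects as JSON in quotes. send_rows: Moves the arm, as the interface text tells. Its arguments: {"type":"object","properties":{"commands":{"type":"array","items":{"type":"array"}}},"required":["commands"]}

```bash
ls; mkdir -p pics; python3 - <<'E'
from plant import sensors, snapshot, order, ctrl
import cv2
o=sensors.get_obs();print(o, ctrl.grasp_offset)
for n in ("scene","top","wrist"):
    s=snapshot(n);cv2.imwrite(f"pics/{n}0.png",s["color"]);print(n,s["mtx"],s["k1"],s["xyz"],s["attitude"])
E
```

```text
pics
{'clock': 0.0, 'joint_pos': array([-5.04723363e+01,  2.05937946e+01,  6.34409512e-01, -2.26481221e-02,
       -7.01353694e+01, -1.65065231e+01]), 'qvel': array([ 0.10176585, -0.05615208, -0.01101549,  0.0268089 , -0.13482771,
       -0.00853413]), 'tau': array([-8.76370486e-04, -5.82722104e+01,  2.93055940e+01,  6.99725971e+00,
        6.77786578e-03, -1.56229330e-04]), 'tool_pos': array([ 0.26376856, -0.62080019,  0.22559293]), 'orientation': array([-1.79993488e+02, -9.68991600e-02,  1.13013422e+02]), 'force': array([ 0.76497288,  0.14261679, -0.33587431]), 'moment': array([ 0.00705455,  0.04035555, -0.02522074]), 'opening': 0.08763329941972507} 0.0188
scene [[521.91107873   0.         320.47116587]
 [  0.         521.91107873 242.90205513]
 [  0.           0.           1.        ]] -0.09541974927909251 [ 0.92519762 -0.17549156  0.94253691] [-149.7984531    -0.20067398   67.49709221]
top [[475.69501925   0.         325.47807036]
 [  0.         475.69501925 244.77485056]
 [  0.           0.           1.        ]] -0.016437637195977822 [0.39136109 0.00738032 1.00483361] [-174.84522143    0.40169599  -90.11891806]
wrist [[383.38485876   0.         319.01927271]
 [  0.         383.38485876 234.15303813]
 [  0.           0.           1.        ]] -0.009266521943923968 [ 0.1916853  -0.65231123  0.38486396] [ 1.62959248e+02 -9.20836046e-02  1.13042606e+02]
```

View pics/scene0.png

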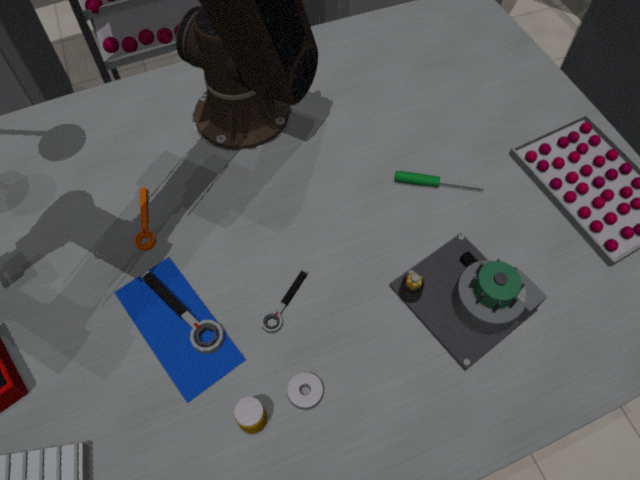

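View pics/top0.png

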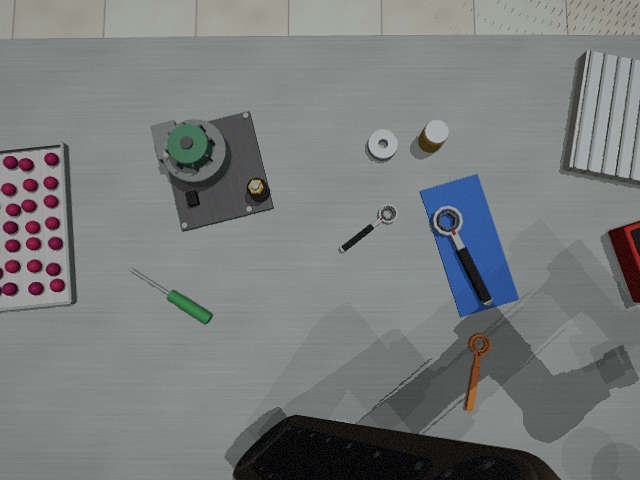

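View pics/wrist0.png

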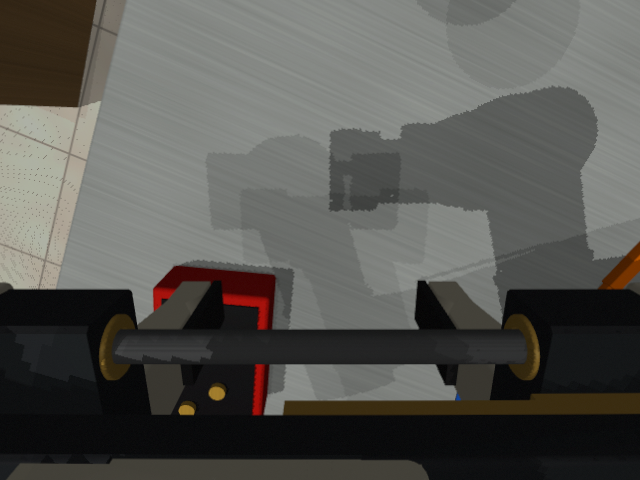

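The top view shows three possible wrenches:
- black and steel, large, on the mat: ring at (448,221), grip at (475,275)
- black and steel, small: ring at (388,214)
- orange: ring at (479,343)

I choose the large one on the mat, since it isn't orange and is the bigger of the two in its colour. The nut is at (257,189). I'll check both in a close crop.

```bash
cat > h.py <<'E'
import numpy as np, cv2
from scipy.spatial.transform import Rotation as R
from plant import sensors, snapshot, order, ctrl
def ray(s,uv):
    p=cv2.undistortPoints(np.array(uv,float).reshape(-1,1,2),s["mtx"],np.array([s["k1"],0,0,0.])).reshape(-1,2)
    d=np.c_[p,np.ones(len(p))]@R.from_euler('xyz',s["attitude"],degrees=True).as_matrix().T
    return np.array(s["xyz"]),d
def plane(s,uv,z):
    c,d=ray(s,uv); return c+d*((z-c[2])/d[:,2])[:,None]
def proj(s,P):
    M=R.from_euler('xyz',s["attitude"],degrees=True).as_matrix()
    q=(np.atleast_2d(P)-s["xyz"])@M; q=q/q[:,2:]
    r2=(q[:,:2]**2).sum(1,keepdims=True)
    return q[:,:2]*(1+s["k1"]*r2)*s["mtx"][0,0]+s["mtx"][:2,2]
def crop(s,x0,y0,w,h,k,fn):
    cv2.imwrite(fn,cv2.resize(s["color"][y0:y0+h,x0:x0+w],None,fx=k,fy=k,interpolation=cv2.INTER_CUBIC))
E
python3 - <<'E'
from h import *
s=snapshot("top")
crop(s,425,190,90,125,4,"pics/w1.png"); crop(s,230,165,60,50,10,"pics/n1.png")
t=snapshot("scene"); crop(t,135,255,110,110,5,"pics/w2.png"); crop(t,380,255,80,60,8,"pics/n2.png")
hsv=cv2.cvtColor(s["color"],cv2.COLOR_BGR2HSV)
m=((hsv[...,0]>100)&(hsv[...,0]<130)&(hsv[...,1]>120)).astype(np.uint8)
m=cv2.morphologyEx(m,cv2.MORPH_CLOSE,np.ones((3,3)))
c=max(cv2.findContours(m,0,1)[0],key=cv2.contourArea); b=cv2.boxPoints(cv2.minAreaRect(c)); print("mat px",b); print(plane(s,b,.003))
bp=[(182,230),(272,209),(249,112),(151,126)]
print(plane(s,bp,.01))
print("ring",plane(s,[(448,221)],.018),"gripend",plane(s,[(488,302)],.02), "nut",plane(s,[(257,187)],.07))
print(s["z_map"][187,257], s["z_map"][275,473],s["z_map"][260,500])
E
```

```text
mat px [[419.1951  190.90482]
 [477.39682 172.13007]
 [518.30164 298.93497]
 [460.09988 317.70972]]
[[ 0.5967089  -0.18614266  0.003     ]
 [ 0.6372401  -0.31179739  0.003     ]
 [ 0.36682746 -0.38919479  0.003     ]
 [ 0.32829228 -0.26618759  0.003     ]]
[[0.51329721 0.31734871 0.01      ]
 [0.5574557  0.12720202 0.01      ]
 [0.76958279 0.17879863 0.01      ]
 [0.73987848 0.39071863 0.01      ]]
ring [[ 0.52962209 -0.24218715  0.018     ]] gripend [[ 0.36118566 -0.31979976  0.02      ]] nut [[0.59200043 0.15036214 0.07      ]]
0.9435939 0.9784705 0.998508
```

View pics/w1.png

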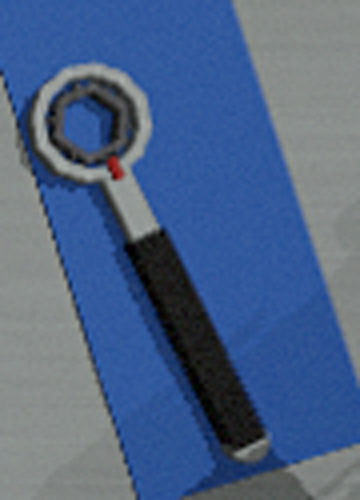

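View pics/n1.png

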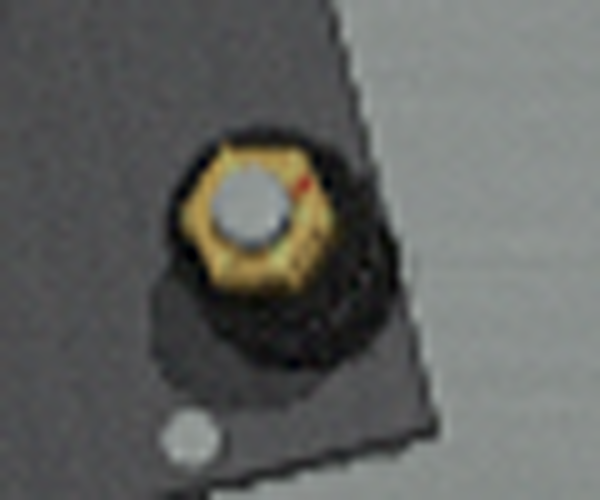

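View pics/w2.png

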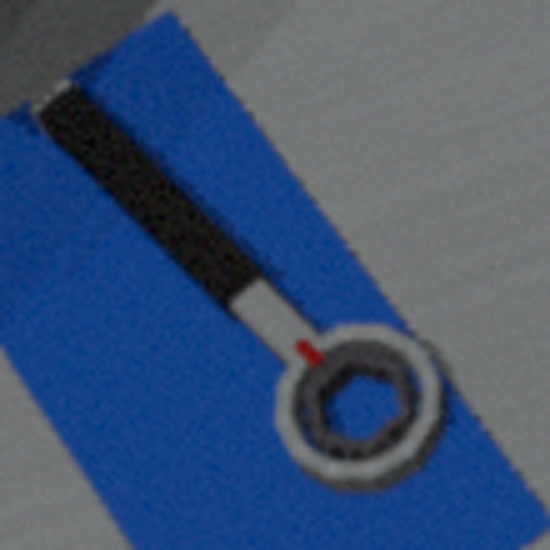

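View pics/n2.png

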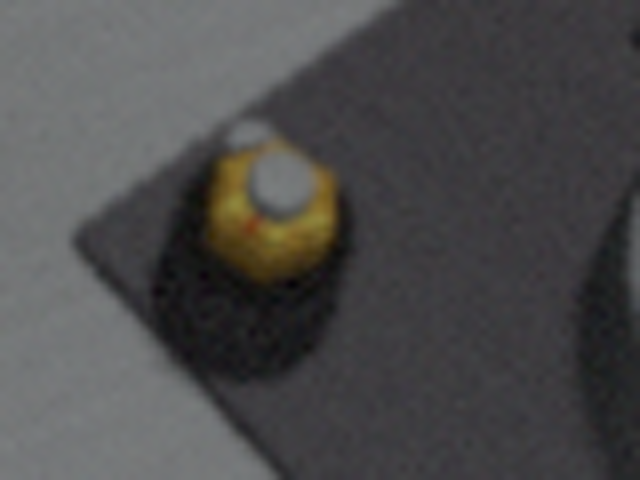

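>>> send_rows --commands '[[0, [0.11, 0.145, -0.015], [0, 0, 0]], [0, [0.11, 0.145, -0.015], [0, 0, 0]], [0, [0.11, 0.145, -0.015], [0, 0, 0]], [0, [0.11, 0.145, -0.015], [0, 0, 0]], [0, [0.11, 0.145, -0.015], [0, 0, 0]], [0, [0.11, 0.145, -0.015], [0, 0, 0]], [0, [0.11, 0.145, -0.015], [0, 0, 0]], [0, [0.11, 0.145, -0.015], [0, 0, 0]], [0, [0.11, 0.145, -0.015], [0, 0, 0]], [0, [0.11, 0.145, -0.015], [0, 0, 0]], [0, [0.11, 0.145, -0.015], [0, 0, 0]]]'

```text
clock: 1.35
tool_pos: [0.5711, -0.2101, 0.1831]
orientation: [180.0, -0.0, 112.5]
force: [0.9, -0.5, -0.2]
opening: 0.0878
```

```bash
python3 - <<'E'
from h import *
s=snapshot("wrist");cv2.imwrite("pics/wr1.png",s["color"]);print(s["xyz"],s["attitude"])
np.save("wr1.npy",s,allow_pickle=True)
print(sensors.get_obs()["joint_pos"])
E
```

```text
[ 0.49856541 -0.24066862  0.34215785] [ 1.62931223e+02 -9.91733353e-03  1.12521938e+02]
[-1.41615002e+00  1.63189215e+01 -1.14249598e+01 -5.01966879e-02
 -6.21860204e+01 -6.59132789e+01]
```

View pics/wr1.png

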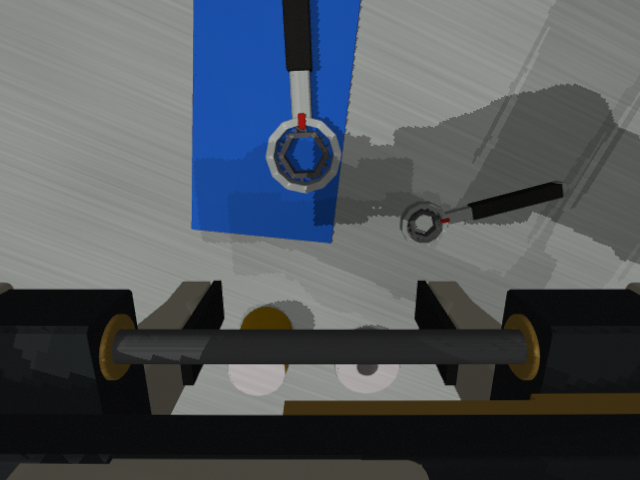

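```bash
python3 - <<'E'
from h import *
s=np.load("wr1.npy",allow_pickle=True).item()
crop(s,255,90,100,110,5,"pics/wr1c.png")
E
```

```text
(no output)
```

View pics/wr1c.png

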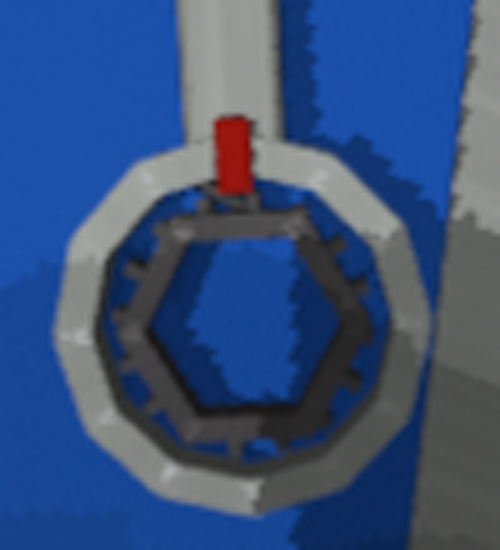

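The close crop shows the chosen wrench: a steel ring centred at about (304,155) px, with a red mark and a six-sided hole whose flat faces the neck within a few degrees. Next I'll measure its pose.

```bash
python3 - <<'E'
from h import *
s=np.load("wr1.npy",allow_pickle=True).item()
C=lambda pts:[(255+(x+.5)/5-.5,90+(y+.5)/5-.5) for x,y in pts]
v=plane(s,C([(187,237),(300,237),(342,325),(303,408),(197,408),(150,325)]),.02)[:,:2]
print("hole c",v.mean(0)); e=np.roll(v,-1,0)-v; a=np.degrees(np.arctan2(e[:,1],e[:,0])); print(a%60, np.linalg.norm(e,axis=1))
print("flat normal mod60", np.degrees(np.angle(np.exp(6j*np.radians(a+30)).mean()))/6%60)
# grip by dark mask in wrist and top
for n,b in (("w",(275,0,325,72)),("t",(440,235,500,310))):
    S=s if n=="w" else snapshot("top")
    hsv=cv2.cvtColor(S["color"],cv2.COLOR_BGR2HSV); m=np.zeros(hsv.shape[:2],np.uint8)
    x0,y0,x1,y1=b; sub=hsv[y0:y1,x0:x1]; m[y0:y1,x0:x1]=((sub[...,2]<60)&(sub[...,1]<120))
    c=max(cv2.findContours(m,0,1)[0],key=cv2.contourArea)
    P=plane(S,c.reshape(-1,2),.023)[:,:2].astype(np.float32)
    r=cv2.minAreaRect(P*1000); print(n,r); 
    ys,xs=np.nonzero(m); Q=plane(S,np.c_[xs,ys],.023)[:,:2]; w,V=np.linalg.eigh(np.cov(Q.T)); print(Q.mean(0),np.degrees(np.arctan2(V[1,1],V[0,1]))%180)
# outer ring circle in wrist: bright gray
P=plane(s,C([(60,330),(95,210),(250,508),(425,330),(160,495),(340,480),(85,430),(405,430),(400,215)]),.018)[:,:2]
A=np.c_[2*P,np.ones(len(P))]; x=np.linalg.lstsq(A,(P**2).sum(1),rcond=None)[0]; print("ring",x[:2],np.sqrt(x[2]+x[:2]@x[:2]))
n=plane(s,C([(184,70),(280,70),(180,0),(278,0),(188,140),(283,140)]),.018)[:,:2]
mid=n.reshape(-1,2,2).mean(1);print(mid, np.degrees(np.arctan2(*(x[:2]-mid[1])[::-1])),np.degrees(np.arctan2(*(n[4:]-n[2:4])[:, ::-1].T)))
E
```

```text
hole c [ 0.53100958 -0.24067943]
[52.51070558 48.52968869 57.13934502 52.5140507  51.30328138 58.13916343] [0.01844254 0.01572879 0.01513461 0.01774549 0.01560412 0.01551846]
flat normal mod60 23.34277239894419
w ((451.3604431152344, -278.03289794921875), (49.274478912353516, 19.06458282470703), 24.875619888305664)
[ 0.45042741 -0.2784594 ] 25.25547037697035
t ((417.4508056640625, -290.0230407714844), (117.28533172607422, 21.088809967041016), 24.754730224609375)
[ 0.41677982 -0.29075638] 24.67589451697549
ring [ 0.53203847 -0.24093581] 0.03100493064883582
[[ 0.49489823 -0.25776439]
 [ 0.48528456 -0.26211247]
 [ 0.50467194 -0.2532554 ]] 24.367605625008448 [24.78565984 24.32057157]
```

>>> send_rows --commands '[[0, [-0.0035, 0.06, 0.007], [0, 0, 0.023]], [0, [-0.0035, 0.06, 0.007], [0, 0, 0.023]], [0, [-0.0035, 0.06, 0.007], [0, 0, 0.023]], [0, [-0.0035, 0.06, 0.007], [0, 0, 0.023]], [0, [-0.0035, 0.06, 0.007], [0, 0, 0.023]], [0, [-0.0035, 0.06, 0.007], [0, 0, 0.023]], [0, [-0.0035, 0.06, 0.007], [0, 0, 0.023]], [0, [-0.0035, 0.06, 0.007], [0, 0, 0.023]], [0, [-0.0035, 0.06, 0.007], [0, 0, 0.023]], [0, [-0.0035, 0.06, 0.007], [0, 0, 0.023]], [0, [-0.0035, 0.06, 0.007], [0, 0, 0.023]], [0, [-0.0035, 0.06, 0.007], [0, 0, 0.023]]]'

```text
clock: 2.65
tool_pos: [0.5596, -0.0239, 0.2025]
orientation: [-179.9, -0.2, -144.3]
force: [-0.7, 0.1, -0.7]
opening: 0.088
```

>>> send_rows --commands '[[0, [-0.0035, 0.06, 0.007], [0, 0, 0.023]], [0, [-0.0035, 0.06, 0.007], [0, 0, 0.023]], [0, [-0.0035, 0.06, 0.007], [0, 0, 0.023]], [0, [-0.0035, 0.06, 0.007], [0, 0, 0.023]], [0, [-0.0035, 0.06, 0.007], [0, 0, 0.023]], [0, [-0.0035, 0.06, 0.007], [0, 0, 0.023]], [0, [-0.0035, 0.06, 0.007], [0, 0, 0.023]], [0, [-0.0035, 0.06, 0.007], [0, 0, 0.023]], [0, [-0.0035, 0.06, 0.007], [0, 0, 0.023]], [0, [-0.0035, 0.06, 0.007], [0, 0, 0.023]], [0, [0, 0, 0], [0, 0, 0]]]'

```text
clock: 3.75
tool_pos: [0.5486, 0.1292, 0.2215]
orientation: [-179.9, -0.2, -58.1]
force: [-0.8, 0.3, 0.1]
opening: 0.0875
```

```bash
python3 - <<'E'
from h import *
s=snapshot("wrist");cv2.imwrite("pics/wn1.png",s["color"]);print(s["xyz"],s["attitude"])
np.save("wn1.npy",s,allow_pickle=True)
o=sensors.get_obs();print(o["joint_pos"],o["tool_pos"],o["orientation"])
u=proj(s,[.592,.151,.07])[0];print(u); x,y=(u-[40,40]).astype(int);x=max(x,0);y=max(y,0);print(x,y); crop(s,x,y,80,80,7,"pics/wn1c.png")
E
```

```text
[0.61697912 0.17151882 0.38076987] [162.9984473   -0.16328825 -58.0621523 ]
[ 33.22213205  10.18201799 -14.31231252   0.19964229 -65.39147672
  88.33286444] [0.54849137 0.12852091 0.22128525] [-1.79880701e+02 -1.78279602e-01 -5.83622357e+01]
[323.16103648 158.87130196]
283 118
```

View pics/wn1c.png

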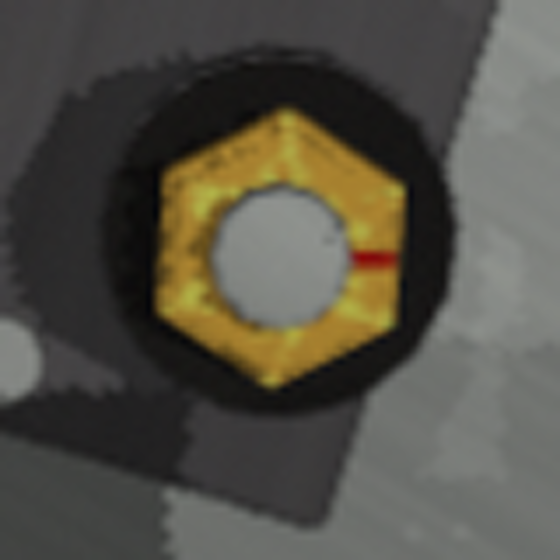

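View pics/wn1.png

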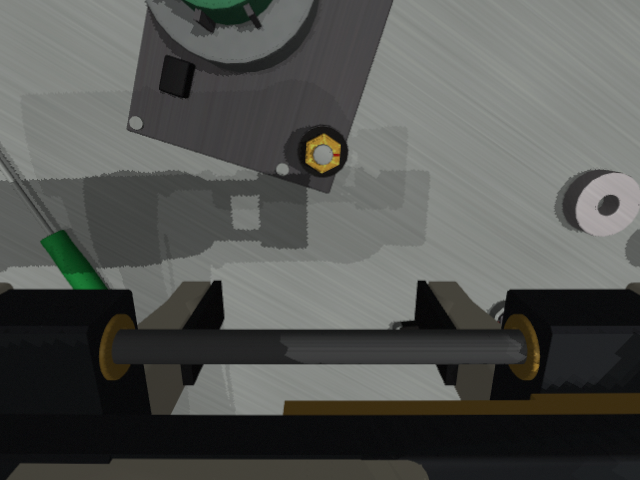

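The wrist view shows the brass nut centred at about (323,155) px, with its red mark to the right.

```bash
python3 - <<'E'
from h import *
s=np.load("wn1.npy",allow_pickle=True).item()
C=lambda pts:[(283+(x+.5)/7-.5,118+(y+.5)/7-.5) for x,y in pts]
v=plane(s,C([(287,108),(405,185),(397,322),(275,388),(158,320),(163,180)]),.067)[:,:2]
print("nut c",v.mean(0)); e=np.roll(v,-1,0)-v; a=np.degrees(np.arctan2(e[:,1],e[:,0])); print(a%60, np.linalg.norm(e,axis=1))
print("flat normal mod60", np.degrees(np.angle(np.exp(6j*np.radians(a+30)).mean()))/6%60)
p=plane(s,C([(375,259)]),.07)[0,:2]; c=plane(s,C([(282,257)]),.078)[0,:2]; print("stud",c,"mark ang",np.degrees(np.arctan2(*(p-v.mean(0))[::-1])))
E
```

```text
nut c [0.5951689  0.15339198]
[29.69711826 29.43561438 30.30548927 31.84593174 29.27557095 31.33553986] [0.01595818 0.01550532 0.01603751 0.01567141 0.01583076 0.01620104]
flat normal mod60 0.31508344066732913
stud [0.59549609 0.15359777] mark ang -61.12070193220068
```

>>> send_rows --commands '[[0, [-0.04, -0.163, -0.04], [0, 0, -0.0019]], [0, [-0.04, -0.163, -0.05], [0, 0, -0.0019]], [0, [-0.04, -0.163, -0.05], [0, 0, -0.0019]], [0, [-0.04, -0.163, -0.05], [0, 0, -0.0019]], [0, [-0.04, -0.163, -0.05], [0, 0, -0.0019]], [0, [-0.04, -0.163, -0.05], [0, 0, -0.0019]], [0, [-0.04, -0.163, -0.05], [0, 0, -0.0019]], [0, [-0.04, -0.163, -0.05], [0, 0, -0.0019]], [0, [-0.04, -0.163, -0.05], [0, 0, -0.0019]], [0, [-0.04, -0.163, -0.05], [0, 0, -0.0019]], [0, [0, 0, 0], [0, 0, 0]]]'

```text
clock: 4.9
tool_pos: [0.4384, -0.2987, 0.095]
orientation: [-179.7, -0.2, -67.7]
force: [-1.1, 0.0, -0.4]
opening: 0.0877
```

```bash
python3 - <<'E'
from h import *
s=snapshot("wrist");cv2.imwrite("pics/wg1.png",s["color"])
np.save("wg1.npy",s,allow_pickle=True)
o=sensors.get_obs();print(o["joint_pos"],o["tool_pos"],o["orientation"])
E
```

```text
[-1.29192732e+01  1.40362794e+01 -2.77068361e+01  8.03770385e-03
 -4.78364814e+01  1.25258151e+02] [ 0.43919922 -0.29756719  0.09576571] [-179.66017606   -0.24757794  -67.65648333]
```

View pics/wg1.png

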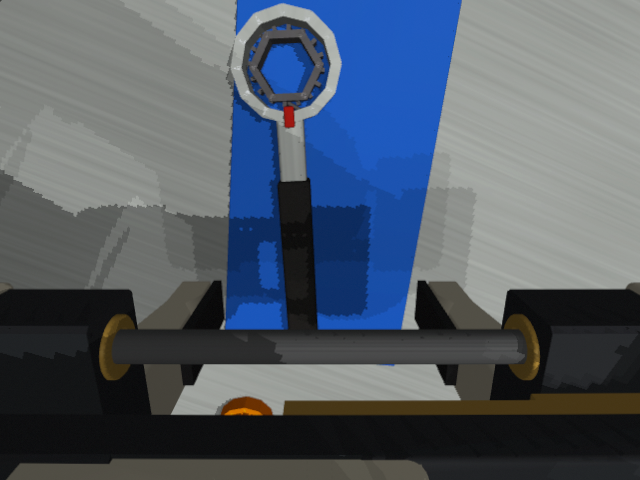

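Ring at about (286,63) px, and the dark grip runs down to about (301,330). I'll re-measure from this closer view.

```bash
python3 - <<'E'
from h import *
s=np.load("wg1.npy",allow_pickle=True).item()
crop(s,225,0,125,125,5,"pics/wg1c.png")
hsv=cv2.cvtColor(s["color"],cv2.COLOR_BGR2HSV)
L=[]
for y in range(190,320,10):
    r=(hsv[y,260:340,1]<120)&(hsv[y,260:340,2]<60); i=np.nonzero(r)[0]; L.append((260+(i.min()+i.max())/2,y)); 
    print(y,i.min()+260,i.max()+260,end=';')
P=plane(s,L,.023)[:,:2]; w,V=np.linalg.eigh(np.cov(P.T)); print("\nline",P.mean(0),np.degrees(np.arctan2(V[1,1],V[0,1]))%180)
e=plane(s,[(295,181)],.023); print("front edge of grip",e)
m=((hsv[...,1]<60)&(hsv[...,2]>110)).astype(np.uint8); m[130:]=0; m[:,:231]=0;m[:,345:]=0
c=max(cv2.findContours(m,0,1)[0],key=cv2.contourArea)
c=c.reshape(-1,2); c=c[c[:,1]<110]; h=cv2.convexHull(c).reshape(-1,2)
P=plane(s,h,.020)[:,:2]; A=np.c_[2*P,np.ones(len(P))]; x=np.linalg.lstsq(A,(P**2).sum(1),rcond=None)[0]; print("ring",x[:2],np.sqrt(x[2]+x[:2]@x[:2]))
E
```

```text
190 278 309;200 279 310;210 280 310;220 281 311;230 281 311;240 282 312;250 283 312;260 283 313;270 284 313;280 285 314;290 286 314;300 287 315;310 287 315;
line [ 0.43221641 -0.287338  ] 24.77949061493922
front edge of grip [[ 0.4735117  -0.26948455  0.023     ]]
ring [ 0.5337165  -0.23758949] 0.03225290216090344
```

View pics/wg1c.png

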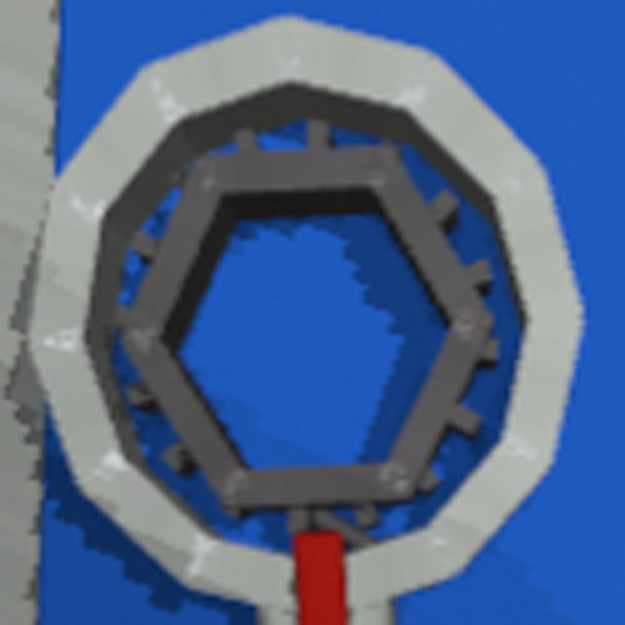

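```bash
cat >> h.py <<'E'
def go(pos,rpy,T=None):
    o=sensors.get_obs() if T is None else T
    d=np.array(pos)-o["tool_pos"]; rv=(R.from_euler('xyz',rpy,degrees=True)*R.from_euler('xyz',o["orientation"],degrees=True).inv()).as_rotvec()/(2*np.pi)
    print("shift units",np.round(d/.25,4),"turn units",np.round(rv,4),"mm",np.round(d*1000,1),"deg",np.round(rv*360,2))
E
python3 - <<'E'
from h import *
s=np.load("wg1.npy",allow_pickle=True).item()
C=lambda pts:[(225+(x+.5)/5-.5,(y+.5)/5-.5) for x,y in pts]
v=plane(s,C([(225,193),(378,187),(450,328),(387,467),(243,473),(163,340)]),.02)[:,:2]
e=np.roll(v,-1,0)-v; a=np.degrees(np.arctan2(e[:,1],e[:,0])); print(v.mean(0),a%60, np.linalg.norm(e,axis=1),np.degrees(np.angle(np.exp(6j*np.radians(a+30)).mean()))/6%60)
go([.4503,-.279,.006],[180,0,-65.2])
E
```

```text
[ 0.53177192 -0.241209  ] [54.35923234 51.07944888 56.06734637 54.55548313 53.44077583 55.73966161] [0.01698892 0.01649405 0.01650557 0.01661217 0.01658573 0.01689269] 24.21342589933096
shift units [ 0.0444  0.0743 -0.3591] turn units [0.0003 0.0011 0.0068] mm [ 11.1  18.6 -89.8] deg [0.09 0.41 2.46]
```

>>> send_rows --commands '[[0, [0.044, 0.074, 0], [0.0003, 0.0011, 0.0068]], [0, [0, 0, -0.1], [0, 0, 0]], [0, [0, 0, -0.1], [0, 0, 0]], [0, [0, 0, -0.06], [0, 0, 0]], [0, [0, 0, -0.04], [0, 0, 0]], [0, [0, 0, 0], [0, 0, 0]]]'

```text
clock: 5.55
tool_pos: [0.4517, -0.2782, 0.0215]
orientation: [-179.7, -0.2, -65.8]
force: [0.3, 0.9, -0.2]
opening: 0.0881
```

```bash
python3 - <<'E'
from h import *
o=sensors.get_obs();print(o["tool_pos"],o["orientation"],o["force"],o["moment"])
go([.4503,-.279,.006],[180,0,-65.2])
E
```

```text
[ 0.4517017  -0.27820225  0.02148954] [-179.73892282   -0.19895128  -65.83371942] [ 0.2612931   0.8836868  -0.19305659] [-0.0844596   0.15838342  0.04736963]
shift units [-0.0056 -0.0032 -0.062 ] turn units [0.0002 0.0009 0.0018] mm [ -1.4  -0.8 -15.5] deg [0.07 0.32 0.63]
```

>>> send_rows --commands '[[0, [-0.0056, -0.0032, -0.04], [0.0002, 0.0009, 0.0018]], [0, [0, 0, -0.02], [0, 0, 0]], [0, [0, 0, 0], [0, 0, 0]]]'

```text
clock: 5.85
tool_pos: [0.4516, -0.2789, 0.0072]
orientation: [-179.9, -0.1, -65.1]
force: [-0.4, 0.6, 0.4]
opening: 0.0875
```

>>> send_rows --commands '[[1, [0, 0, 0], [0, 0, 0]], [1, [0, 0, 0], [0, 0, 0]], [1, [0, 0, 0], [0, 0, 0]], [1, [0, 0, 0], [0, 0, 0]], [1, [0, 0, 0], [0, 0, 0]], [1, [0, 0, 0], [0, 0, 0]], [1, [0, 0, 0], [0, 0, 0]], [1, [0, 0, 0], [0, 0, 0]]]'

```text
clock: 6.65
tool_pos: [0.4526, -0.2794, 0.0087]
orientation: [-179.8, -0.2, -65.2]
force: [-0.0, -0.0, -0.5]
opening: 0.029
```

```bash
python3 - <<'E'
from h import *
o=sensors.get_obs();print(o["tool_pos"],o["orientation"],o["force"],o["moment"],o["opening"])
E
```

```text
[ 0.45261529 -0.27935244  0.00869157] [-179.77820487   -0.18857942  -65.16570594] [-0.02993743 -0.00978126 -0.51931928] [-0.1166852   0.19363474 -0.03459374] 0.029034862703503014
```

>>> send_rows --commands '[[1, [-0.004, 0, -0.008], [0, 0, 0]], [1, [0, 0, 0], [0, 0, 0]], [1, [0, 0, 0], [0, 0, 0]], [1, [0, 0, 0], [0, 0, 0]]]'

```text
clock: 7.05
tool_pos: [0.4515, -0.2792, 0.0065]
orientation: [-179.8, -0.2, -65.2]
force: [-0.9, 0.9, 0.9]
opening: 0.0195
```

```bash
python3 - <<'E'
from h import *
o=sensors.get_obs();print(o["tool_pos"],o["orientation"],o["force"],o["moment"],o["opening"])
E
```

```text
[ 0.45145928 -0.27915378  0.00653843] [-1.79784578e+02 -1.74234891e-01 -6.51607269e+01] [-0.94299194  0.93922105  0.86077922] [ 0.15475831  0.23939913 -0.03273651] 0.019463330564116425
```

>>> send_rows --commands '[[1, [0, 0, 0.04], [0, 0, 0]], [1, [0, 0, 0.1], [0, 0, 0]], [1, [0, 0, 0.15], [0, 0, 0]], [1, [0, 0, 0.15], [0, 0, 0]], [1, [0, 0, 0.08], [0, 0, 0]], [1, [0, 0, 0], [0, 0, 0]]]'

```text
clock: 7.65
tool_pos: [0.4463, -0.2781, 0.1407]
orientation: [179.8, 0.2, -65.2]
force: [0.6, -0.4, -3.2]
opening: 0.0201
```

```bash
python3 - <<'E'
from h import *
s=snapshot("wrist");cv2.imwrite("pics/wl1.png",s["color"])
np.save("wl1.npy",s,allow_pickle=True)
o=sensors.get_obs();print(o["tool_pos"],o["orientation"],o["force"],o["moment"],o["opening"])
E
```

```text
[ 0.44564407 -0.27781652  0.13934588] [179.74518778   0.23635572 -65.25538092] [ 0.02039707 -0.13794919 -3.39453424] [-0.22978376  0.20072846 -0.00486628] 0.01978621671532221
```

View pics/wl1.png

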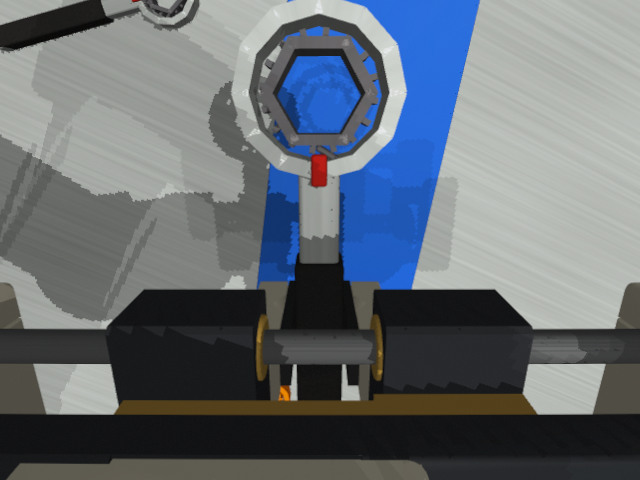

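The wrench is held. The ring is at about (319,87) px, in line with the gripper. I'll check its tilt from the depth map.

```bash
cat >> h.py <<'E'
def ringfit(s,o,ymax=260,x0=225,x1=420):
    hsv=cv2.cvtColor(s["color"],cv2.COLOR_BGR2HSV); z=s["z_map"]
    m=(hsv[...,1]<60)&(hsv[...,2]>90)&(z>0)&(z<.26); m[ymax:]=0; m[:,:x0]=0; m[:,x1:]=0
    ys,xs=np.nonzero(m); c,d=ray(s,np.c_[xs,ys]); P=c+d*z[ys,xs][:,None]
    T=R.from_euler('xyz',o["orientation"],degrees=True)
    Q=T.inv().apply(P-o["tool_pos"]); return m,P,Q
E
python3 - <<'E'
from h import *
s=np.load("wl1.npy",allow_pickle=True).item(); o=sensors.get_obs()
m,P,Q=ringfit(s,o); print(len(P))
def fit(P):
    A=np.c_[P[:,:2]-P[:,:2].mean(0),np.ones(len(P))]
    w=np.ones(len(P),bool)
    for _ in range(5):
        k=np.linalg.lstsq(A[w],P[w,2],rcond=None)[0]; r=P[:,2]-A@k; w=abs(r)<.004
    return k,r[w].std(),w.sum()
print(fit(P),fit(Q))
for y0,y1 in ((0,40),(40,80),(80,120),(120,170),(180,230)):
    ys,xs=np.nonzero(m); w=(ys>=y0)&(ys<y1); print(y0,np.median(Q[w],0).round(4), np.median(P[w],0).round(4))
E
```

```text
15522
(array([-0.00771224,  0.00263721,  0.15462061]), np.float64(0.0009107894745721719), np.int64(15430)) (array([ 0.00151098, -0.00145878, -0.01564441]), np.float64(0.0009107611689023429), np.int64(15430))
0 [ 0.0006 -0.1131 -0.0157] [ 0.55   -0.2307  0.1546]
40 [ 0.0003 -0.1013 -0.0155] [ 0.5397 -0.2341  0.1544]
80 [-0.0124 -0.0868 -0.0157] [ 0.5237 -0.2326  0.1547]
120 [ 0.0017 -0.0718 -0.016 ] [ 0.51   -0.2492  0.155 ]
180 [ 0.001  -0.0481 -0.0155] [ 0.4897 -0.2587  0.1546]
```

```bash
python3 - <<'E'
from h import *
s=np.load("wl1.npy",allow_pickle=True).item(); o=sensors.get_obs()
m,P,Q=ringfit(s,o)
c=max(cv2.findContours(m.astype(np.uint8),0,1)[0],key=cv2.contourArea).reshape(-1,2)
h=cv2.convexHull(c[c[:,1]<160]).reshape(-1,2); h=h[(h[:,1]>2)&(h[:,1]<155)]
zt=o["tool_pos"][2]+.0156
p=plane(s,h,zt)[:,:2]; A=np.c_[2*p,np.ones(len(p))]; x=np.linalg.lstsq(A,(p**2).sum(1),rcond=None)[0]; print("ring",x[:2],np.sqrt(x[2]+x[:2]@x[:2]))
T=R.from_euler('xyz',o["orientation"],degrees=True)
print(T.inv().apply(np.r_[x[:2],zt]-o["tool_pos"]))
crop(s,225,0,190,190,4,"pics/wl1c.png")
E
```

```text
ring [ 0.52734246 -0.24113149] 0.030719052900843105
[ 0.0008158  -0.08948218 -0.01600161]
```

View pics/wl1c.png

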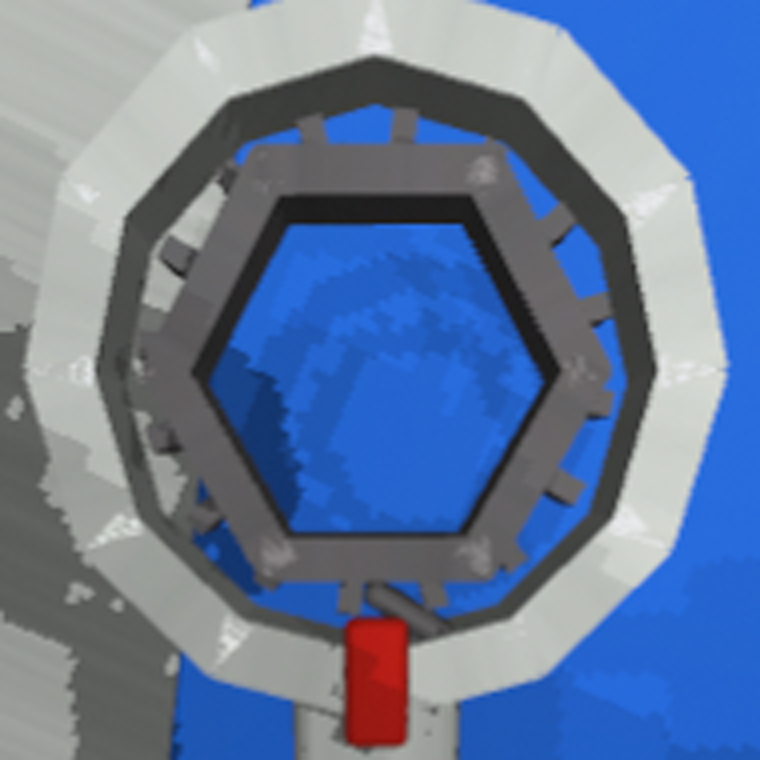

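>>> send_rows --commands '[[1, [0.022, 0.07, 0], [0, 0, 0.005]], [1, [0.044, 0.14, 0], [0, 0, 0.01]], [1, [0.05, 0.17, 0], [0, 0, 0.012]], [1, [0.05, 0.17, 0], [0, 0, 0.012]], [1, [0.05, 0.17, -0.01], [0, 0, 0.012]], [1, [0.05, 0.17, -0.01], [0, 0, 0.012]], [1, [0.05, 0.17, -0.01], [0, 0, 0.012]], [1, [0.044, 0.15, -0.01], [0, 0, 0.011]], [1, [0.03, 0.1, -0.01], [0, 0, 0.006]], [1, [0.02, 0.06, 0], [0, 0, 0.003]], [1, [0, 0, 0], [0, 0, 0]]]'

```text
clock: 8.8
tool_pos: [0.5372, 0.077, 0.1083]
orientation: [178.5, 1.3, -30.1]
force: [1.3, 0.3, -3.1]
opening: 0.0196
```

```bash
python3 - <<'E'
from h import *
o=sensors.get_obs();print(o["tool_pos"],o["orientation"],o["force"],o["moment"],o["opening"],o["joint_pos"])
go([.5501,.0762,.105],[180,0,-30])
E
```

```text
[0.53720836 0.07696514 0.1082896 ] [178.49231098   1.31814465 -30.07745973] [ 1.29627008  0.31875677 -3.0685171 ] [-0.30388259  0.00781046  0.01816348] 0.019645830966062903 [ 28.59515641  15.58209534 -23.31031536  -0.42738244 -53.08155684
 121.60733491]
shift units [ 0.0516 -0.0031 -0.0132] turn units [ 0.0018 -0.0053  0.0002] mm [12.9 -0.8 -3.3] deg [ 0.65 -1.9   0.06]
```

>>> send_rows --commands '[[1, [0.05, -0.003, 0.02], [0.0018, -0.0053, 0]], [1, [0, 0, 0], [0, 0, 0]]]'

```text
clock: 9.0
tool_pos: [0.5493, 0.0751, 0.1117]
orientation: [179.9, 0.0, -30.1]
force: [0.1, 0.4, -2.6]
opening: 0.0197
```

```bash
python3 - <<'E'
from h import *
s=snapshot("wrist");cv2.imwrite("pics/wh1.png",s["color"]);np.save("wh1.npy",s,allow_pickle=True)
o=sensors.get_obs();print(o["tool_pos"],o["orientation"],o["force"],o["moment"],o["opening"])
go([.5501,.0762,.105],[180,0,-30]); crop(s,225,0,190,190,4,"pics/wh1c.png")
E
```

```text
[0.5481198  0.07462378 0.11119949] [ 1.79846957e+02  1.17631960e-01 -3.01546175e+01] [-0.3071288  -0.21324356 -3.91542699] [-0.35978721  0.20897424 -0.0233929 ] 0.019938862611636705
shift units [ 0.0079  0.0063 -0.0248] turn units [ 0.0002 -0.0005  0.0004] mm [ 2.   1.6 -6.2] deg [ 0.07 -0.18  0.15]
```

View pics/wh1c.png

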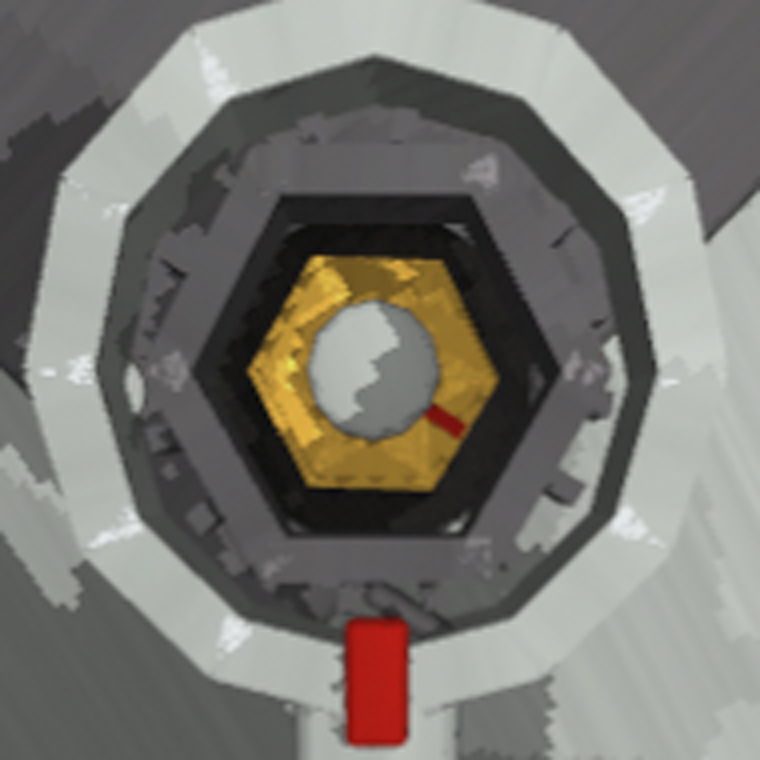

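Through the hole at about (319,93) px, the nut and stud appear nearly concentric. The nut is turned about 2° clockwise relative to the hole. I'll work out the correction.

```bash
python3 - <<'E'
from h import *
s=np.load("wh1.npy",allow_pickle=True).item(); o=sensors.get_obs()
C=lambda pts:[(225+(x+.5)/4-.5,(y+.5)/4-.5) for x,y in pts]
H=C([(280,197),(470,195),(557,375),(460,533),(288,533),(195,372)]); N=C([(310,255),(440,260),(498,378),(432,492),(310,487),(248,372)])
def ang(v):
    e=np.roll(v,-1,0)-v; a=np.degrees(np.arctan2(e[:,1],e[:,0])); return np.degrees(np.angle(np.exp(6j*np.radians(a+30)).mean()))/6, np.linalg.norm(e,axis=1)*1000
for dz in (.008,.012,.0156):
    v=plane(s,H,o["tool_pos"][2]+dz)[:,:2]; print(dz,v.mean(0),ang(v))
for z in (.067,.07):
    n=plane(s,N,z)[:,:2]; print(z,n.mean(0),ang(n))
sc=plane(s,C([(374,370)]),.078); print("stud",sc)
E
```

```text
0.008 [0.59448918 0.15147718] (np.float64(-0.29029434753429134), array([17.13225528, 17.42566153, 16.74600956, 16.46141672, 16.76903958,
       16.96428338]))
0.012 [0.59438753 0.15128247] (np.float64(-0.290294347534224), array([16.68014563, 16.96580908, 16.30409271, 16.0270101 , 16.32651498,
       16.51660641]))
0.0156 [0.59429604 0.15110723] (np.float64(-0.29029434753428823), array([16.27324696, 16.55194187, 15.90636754, 15.63604413, 15.92824283,
       16.11369714]))
0.067 [0.59531851 0.15365521] (np.float64(-1.4243463482186047), array([15.93500165, 15.52020396, 15.943441  , 15.58402905, 15.75774361,
       15.64570903]))
0.07 [0.59524959 0.15351452] (np.float64(-1.424346348218598), array([15.70040534, 15.29171434, 15.70872045, 15.35459978, 15.52575691,
       15.41537171]))
stud [[0.59547768 0.15361556 0.078     ]]
```

>>> send_rows --commands '[[1, [0.005, 0.0085, -0.06], [0.0002, -0.0005, -0.003]], [1, [0, 0, -0.036], [0, 0, 0]], [1, [0, 0, 0], [0, 0, 0]]]'

```text
clock: 9.35
tool_pos: [0.5488, 0.0737, 0.0873]
orientation: [-180.0, -0.0, -31.5]
force: [0.4, -0.5, -2.9]
opening: 0.02
```

```bash
cat > look.py <<'E'
import sys
from h import *
k=sys.argv[1]; s=snapshot("wrist");np.save(f"wh{k}.npy",s,allow_pickle=True)
o=sensors.get_obs();print(o["clock"],o["tool_pos"],o["orientation"],o["force"],o["moment"],o["opening"])
crop(s,225,0,190,190,4,f"pics/wh{k}c.png")
E
python3 look.py 2
```

```text
9.4 [0.54902482 0.07381018 0.08775792] [-1.79938607e+02 -3.46432898e-02 -3.15042756e+01] [-0.77298584 -1.2622471  -3.05720847] [-0.25762798  0.19591228 -0.00445258] 0.019615323582757655
```

View pics/wh2c.png

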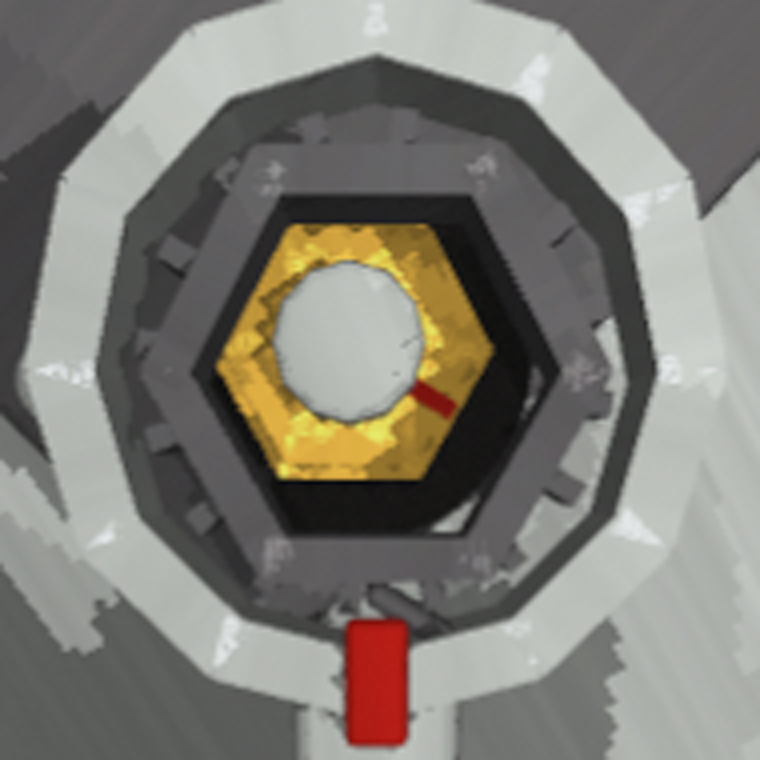

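```bash
cat > meas.py <<'E'
from h import *
def meas(k,H,N,S):
    s=np.load(f"wh{k}.npy",allow_pickle=True).item(); o=sensors.get_obs(); z0=o["tool_pos"][2]
    C=lambda pts:[(225+(x+.5)/4-.5,(y+.5)/4-.5) for x,y in pts]
    def ang(v):
        e=np.roll(v,-1,0)-v; a=np.degrees(np.arctan2(e[:,1],e[:,0])); return np.degrees(np.angle(np.exp(6j*np.radians(a+30)).mean()))/6, np.linalg.norm(e,axis=1).mean()*1000
    h=plane(s,C(H),z0+.0115)[:,:2]; n=plane(s,C(N),.068)[:,:2]; sc=plane(s,C([S]),.078)[0,:2]
    print("hole",h.mean(0).round(4),ang(h)); print("nut",n.mean(0).round(4),ang(n)); print("stud",sc.round(4))
    print("need mm",((n.mean(0)-h.mean(0))*1000).round(2),"by stud",((sc-h.mean(0))*1000).round(2),"turn",ang(n)[0]-ang(h)[0])
E
python3 - <<'E'
from meas import *
meas(2,[(280,197),(470,195),(557,375),(460,533),(288,533),(195,372)],[(292,223),(430,224),(495,350),(423,480),(278,479),(215,366)],(350,341))
E
```

```text
hole [0.5957 0.1488] (np.float64(-1.6906017848895447), np.float64(16.42710002411264))
nut [0.5956 0.1528] (np.float64(-1.8792534528694562), np.float64(15.239547492914895))
stud [0.5956 0.1537]
need mm [-0.14  3.99] by stud [-0.09  4.84] turn -0.1886516679799115
```

>>> send_rows --commands '[[1, [0, 0.0176, 0], [0, 0, 0]], [1, [0, 0, 0], [0, 0, 0]]]'

```text
clock: 9.6
tool_pos: [0.5494, 0.078, 0.0887]
orientation: [-179.9, -0.1, -31.5]
force: [0.3, -0.2, -3.0]
opening: 0.02
```

```bash
python3 look.py 3
```

```text
9.65 [0.54942907 0.07787435 0.08873141] [-1.79903270e+02 -7.44696728e-02 -3.15243558e+01] [ 0.21958791  0.62528283 -2.87779468] [-0.24213862  0.19281562 -0.0053174 ] 0.019860845617715603
```

View pics/wh3c.png

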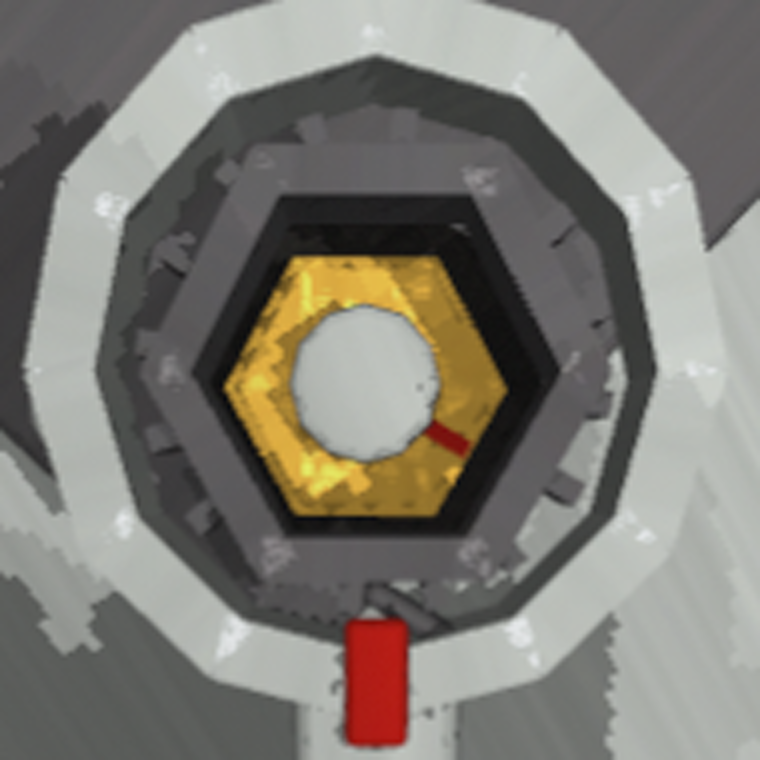

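```bash
python3 - <<'E'
from meas import *
meas(3,[(280,197),(470,195),(557,375),(460,533),(288,533),(195,372)],[(295,256),(438,256),(507,388),(438,515),(292,515),(224,387)],(366,383))
E
```

```text
hole [0.5964 0.1531] (np.float64(-1.7104342397386756), np.float64(16.485681109032694))
nut [0.5955 0.1537] (np.float64(-1.8100667381334523), np.float64(15.701428112517169))
stud [0.5956 0.1536]
need mm [-0.89  0.59] by stud [-0.78  0.56] turn -0.09963249839477673
```

>>> send_rows --commands '[[1, [-0.0034, 0.0024, 0], [0, 0, 0]], [1, [0, 0, -0.02], [0, 0, 0]], [1, [0, 0, -0.02], [0, 0, 0]], [1, [0, 0, 0], [0, 0, 0]]]'

```text
clock: 10.05
tool_pos: [0.5488, 0.079, 0.0787]
orientation: [-179.8, -0.1, -31.5]
force: [-0.4, -0.8, -2.9]
opening: 0.0194
```

```bash
python3 look.py 4
```

```text
10.1 [0.54897989 0.07904425 0.07902097] [-1.79817917e+02 -1.30151905e-01 -3.14780127e+01] [ 0.30859468  0.95301316 -4.0877074 ] [-0.23347425  0.17847667 -0.0090142 ] 0.01967694549649592
```

View pics/wh4c.png

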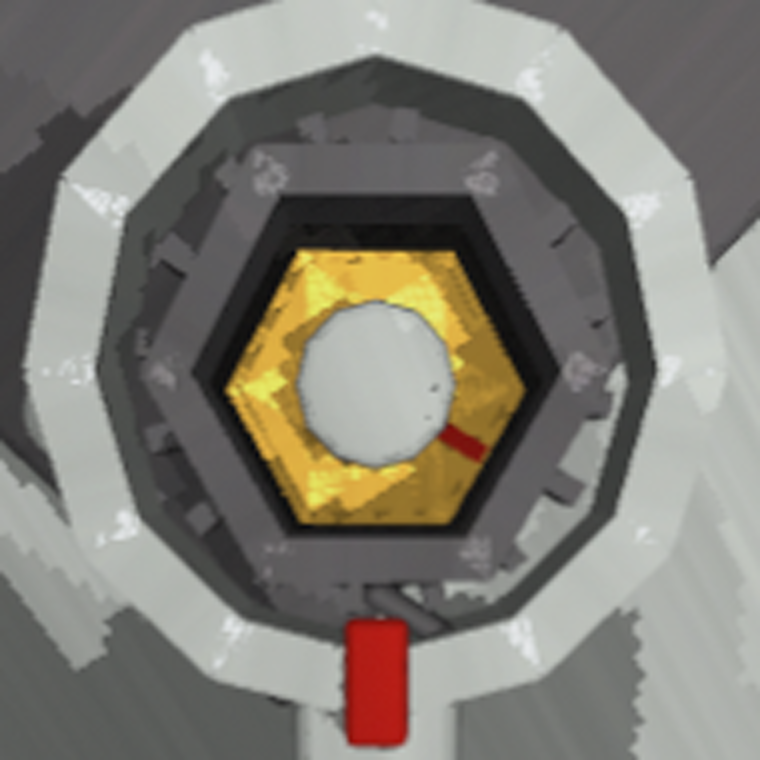

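```bash
python3 - <<'E'
from meas import *
meas(4,[(280,197),(470,195),(557,375),(460,533),(288,533),(195,372)],[(300,250),(455,250),(527,388),(453,523),(296,523),(225,388)],(376,384))
E
```

```text
hole [0.5957 0.1542] (np.float64(-1.6571838588993142), np.float64(16.478276546445933))
nut [0.5955 0.1537] (np.float64(-1.7966565983484604), np.float64(15.78430515828041))
stud [0.5955 0.1537]
need mm [-0.17 -0.47] by stud [-0.18 -0.47] turn -0.13947273944914618
```

>>> send_rows --commands '[[1, [-0.0007, -0.0017, -0.01], [0, 0, 0]], [1, [0, 0, -0.01], [0, 0, 0]], [1, [0, 0, -0.01], [0, 0, 0]], [1, [0, 0, 0], [0, 0, 0]]]'

```text
clock: 10.5
tool_pos: [0.5488, 0.0785, 0.0707]
orientation: [-179.8, -0.1, -31.5]
force: [-0.1, 0.1, -3.1]
opening: 0.02
```

```bash
python3 look.py 5
```

```text
10.55 [0.5489567  0.07856461 0.07091913] [-1.79822723e+02 -1.35776809e-01 -3.14737421e+01] [-0.11472416 -0.45809641 -3.0559174 ] [-0.25794942  0.1051441  -0.037665  ] 0.01991077802607703
```

View pics/wh5c.png

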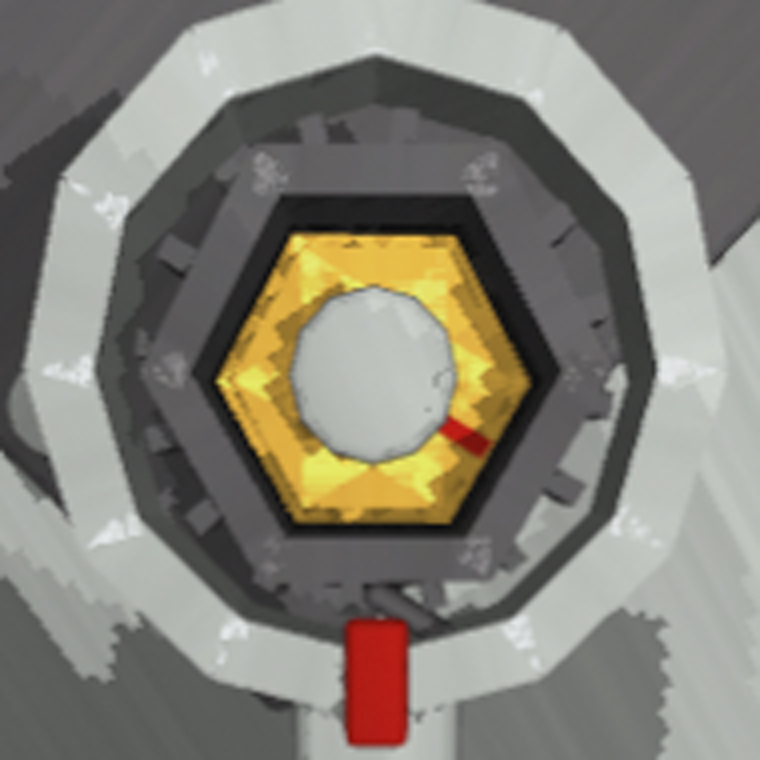

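No contact force yet, and the nut stays centred in the hole. I'll keep lowering gently.

>>> send_rows --commands '[[1, [0, 0, -0.008], [0, 0, 0]], [1, [0, 0, -0.008], [0, 0, 0]], [1, [0, 0, -0.008], [0, 0, 0]]]'

```text
clock: 10.85
tool_pos: [0.5493, 0.0787, 0.0649]
orientation: [-179.8, -0.2, -31.5]
force: [-0.2, 0.9, -2.5]
opening: 0.0197
```

```bash
python3 look.py 6; python3 - <<'E'
from h import *
go([.5488,.0785,.0585],[180,0,-31.5])
E
```

```text
10.9 [0.5490602  0.07866103 0.06453283] [-1.79804938e+02 -1.45060268e-01 -3.14711738e+01] [-0.11486936 -0.39044471 -2.19990693] [-0.26215384  0.24073764  0.00146364] 0.019515177873950608
shift units [-0.001  -0.0006 -0.0241] turn units [-0.0003  0.0006 -0.0001] mm [-0.3 -0.2 -6. ] deg [-0.09  0.23 -0.03]
```

View pics/wh6c.png

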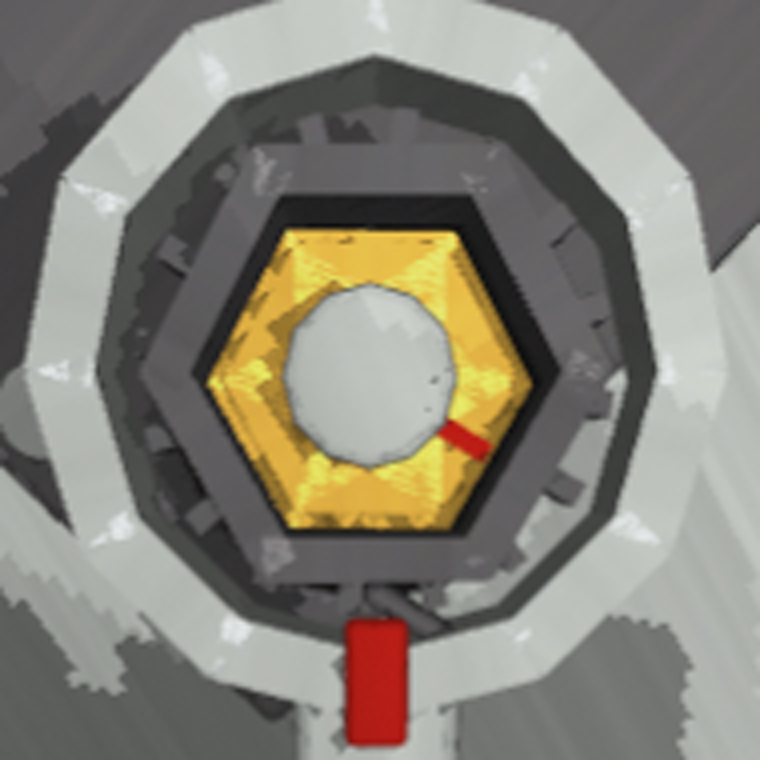

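>>> send_rows --commands '[[1, [-0.0014, 0.0008, -0.008], [-0.0003, 0.0006, 0]], [1, [0, 0, -0.008], [0, 0, 0]], [1, [0, 0, -0.006], [0, 0, 0]]]'

```text
clock: 11.2
tool_pos: [0.5488, 0.0789, 0.0587]
orientation: [180.0, -0.0, -31.5]
force: [0.0, -0.5, -3.1]
opening: 0.0193
```

```bash
python3 look.py 7
```

```text
11.25 [0.54865758 0.07885306 0.05844722] [ 1.79963331e+02 -9.04099835e-04 -3.14720201e+01] [-0.27735526 -0.27593397 -3.90962929] [-0.24227897  0.15537725 -0.01095585] 0.019655366589347238
```

View pics/wh7c.png

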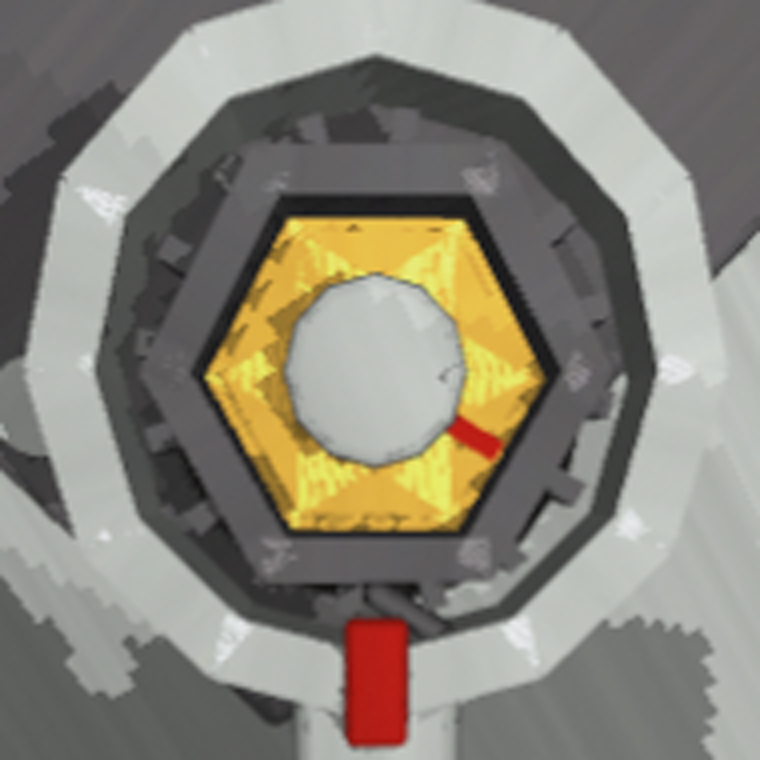

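>>> send_rows --commands '[[1, [0, 0, -0.005], [0, 0, 0]], [1, [0, 0, 0], [0, 0, 0]]]'

```text
clock: 11.45
tool_pos: [0.5488, 0.0788, 0.0571]
orientation: [180.0, -0.0, -31.5]
force: [-1.0, -0.1, -2.5]
opening: 0.02
```

>>> send_rows --commands '[[1, [0, 0, -0.004], [0, 0, 0]], [1, [0, 0, 0], [0, 0, 0]]]'

```text
clock: 11.65
tool_pos: [0.549, 0.0788, 0.0566]
orientation: [180.0, -0.0, -31.5]
force: [-1.5, -0.1, -1.1]
opening: 0.0196
```

```bash
python3 look.py 8; python3 - <<'E'
from h import *
s=np.load("wh8.npy",allow_pickle=True).item();o=sensors.get_obs();m,P,Q=ringfit(s,o); print(np.median(P[:,2]),np.median(Q[:,2]))
E
```

```text
11.7 [0.54899765 0.07883838 0.05658632] [ 1.79992149e+02 -3.59012636e-02 -3.14603712e+01] [-0.18457678 -0.58365365 -1.72543423] [-0.25258157  0.37136489  0.03518108] 0.019869611223794655
0.010817450943688744 0.04575888345900811
```

```bash
cat > swing.py <<'E'
import sys
from h import *
C=np.array([.5955,.1537]); r=.0882; off=89.7
def tq(o):
    d=o["tool_pos"][:2]-C; return o["moment"][2]+d[0]*o["force"][1]-d[1]*o["force"][0]
def plan(delta,n,z=.0565,o=None):
    o=o or sensors.get_obs(); g0=o["orientation"][2]; p=np.array(o["tool_pos"]); rows=[]
    for k in range(1,n+1):
        a=np.radians(g0+k*delta+off); t=np.r_[C-r*np.array([np.cos(a),np.sin(a)]),z]
        sh=(t-p)/.25; 
        if k==1:
            rv=(R.from_euler('xyz',[180,0,g0+delta],degrees=True)*R.from_euler('xyz',o["orientation"],degrees=True).inv()).as_rotvec()/(2*np.pi)
        else: rv=np.array([0,0,delta/360])
        rows.append([1,[round(float(x),4) for x in sh],[round(float(x),4) for x in rv]]); p=t
    return rows
if __name__=="__main__":
    o=sensors.get_obs(); d=o["tool_pos"][:2]-C
    print(o["clock"].__round__(2),"psi",round(o["orientation"][2]+90,1),"r",round(float(np.hypot(*d)),4),"ang err",round(float(np.degrees(np.arctan2(-d[1],-d[0]))-o["orientation"][2]-off),2),"z",round(float(o["tool_pos"][2]),4),"F",o["force"].round(1),"M",o["moment"].round(2),"tq",round(float(tq(o)),3),"open",round(o["opening"],4),"rp",o["orientation"][:2].round(1), "q6",o["joint_pos"][5].round(1))
    if len(sys.argv)>2: print(plan(float(sys.argv[1]),int(sys.argv[2])))
E
python3 swing.py -4 6
```

```text
11.7 psi 58.5 r 0.0881 ang err -0.09 z 0.0566 F [-0.2 -0.6 -1.7] M [-0.25  0.37  0.04] tq 0.049 open 0.0199 rp [180.  -0.] q6 120.1
[[1, [-0.0202, 0.0132, -0.0003], [0.0001, 0.0001, -0.0111]], [1, [-0.0195, 0.0151, 0.0], [0.0, 0.0, -0.0111]], [1, [-0.0184, 0.0164, 0.0], [0.0, 0.0, -0.0111]], [1, [-0.0172, 0.0176, 0.0], [0.0, 0.0, -0.0111]], [1, [-0.0159, 0.0188, 0.0], [0.0, 0.0, -0.0111]], [1, [-0.0146, 0.0199, 0.0], [0.0, 0.0, -0.0111]]]
```

>>> send_rows --commands '[[1, [-0.0202, 0.0132, 0], [0, 0, -0.0111]], [1, [-0.0195, 0.0151, 0], [0, 0, -0.0111]], [1, [-0.0184, 0.0164, 0], [0, 0, -0.0111]], [1, [-0.0172, 0.0176, 0], [0, 0, -0.0111]]]'

```text
clock: 12.1
tool_pos: [0.5295, 0.0943, 0.0568]
orientation: [180.0, -0.0, -48.0]
force: [-0.1, 0.3, -1.9]
opening: 0.0196
```

```bash
python3 swing.py -4 6
```

```text
12.1 psi 42.0 r 0.0887 ang err 0.26 z 0.0568 F [-0.1  0.3 -1.9] M [-0.19 -0.02  0.22] tq 0.192 open 0.0196 rp [180.  -0.] q6 101.0
[[1, [-0.0152, 0.0216, -0.0012], [0.0001, 0.0, -0.0111]], [1, [-0.0144, 0.02, 0.0], [0.0, 0.0, -0.0111]], [1, [-0.0129, 0.0209, 0.0], [0.0, 0.0, -0.0111]], [1, [-0.0115, 0.0218, 0.0], [0.0, 0.0, -0.0111]], [1, [-0.0099, 0.0225, 0.0], [0.0, 0.0, -0.0111]], [1, [-0.0083, 0.0232, 0.0], [0.0, 0.0, -0.0111]]]
```

>>> send_rows --commands '[[1, [-0.0152, 0.021, -0.001], [0, 0, -0.0111]], [1, [-0.0144, 0.02, 0], [0, 0, -0.0111]], [1, [-0.0129, 0.0209, 0], [0, 0, -0.0111]], [1, [-0.0115, 0.0218, 0], [0, 0, -0.0111]], [1, [-0.01, 0.0225, 0], [0, 0, -0.0111]]]'

```text
clock: 12.6
tool_pos: [0.5127, 0.1212, 0.057]
orientation: [180.0, -0.1, -68.7]
force: [0.7, -0.2, -3.0]
opening: 0.0195
```

```bash
python3 swing.py -4 6
```

```text
12.6 psi 21.3 r 0.089 ang err 0.43 z 0.057 F [ 0.7 -0.2 -3. ] M [-0.3  -0.15  0.24] tq 0.273 open 0.0195 rp [ 1.8e+02 -1.0e-01] q6 76.5
[[1, [-0.0062, 0.0269, -0.0021], [0.0002, 0.0, -0.0111]], [1, [-0.0064, 0.0238, 0.0], [0.0, 0.0, -0.0111]], [1, [-0.0047, 0.0242, 0.0], [0.0, 0.0, -0.0111]], [1, [-0.003, 0.0244, 0.0], [0.0, 0.0, -0.0111]], [1, [-0.0013, 0.0246, 0.0], [0.0, 0.0, -0.0111]], [1, [0.0004, 0.0246, 0.0], [0.0, 0.0, -0.0111]]]
```

>>> send_rows --commands '[[1, [-0.0062, 0.026, -0.002], [0, 0, -0.0111]], [1, [-0.0064, 0.0238, 0], [0, 0, -0.0111]], [1, [-0.0047, 0.0242, 0], [0, 0, -0.0111]], [1, [-0.003, 0.0244, 0], [0, 0, -0.0111]], [1, [-0.0013, 0.0246, 0], [0, 0, -0.0111]]]'

```text
clock: 13.1
tool_pos: [0.5065, 0.1524, 0.057]
orientation: [180.0, -0.1, -89.4]
force: [0.3, -1.0, -3.7]
opening: 0.0198
```

```bash
python3 swing.py -4 6; python3 look.py 9
```

```text
13.1 psi 0.6 r 0.089 ang err 0.62 z 0.057 F [ 0.3 -1.  -3.7] M [-0.42 -0.15  0.21] tq 0.3 open 0.0198 rp [ 1.8e+02 -1.0e-01] q6 52.4
[[1, [0.0041, 0.0285, -0.0022], [0.0003, -0.0001, -0.0111]], [1, [0.0025, 0.0245, 0.0], [0.0, 0.0, -0.0111]], [1, [0.0042, 0.0243, 0.0], [0.0, 0.0, -0.0111]], [1, [0.0059, 0.0239, 0.0], [0.0, 0.0, -0.0111]], [1, [0.0075, 0.0235, 0.0], [0.0, 0.0, -0.0111]], [1, [0.0091, 0.0229, 0.0], [0.0, 0.0, -0.0111]]]
13.15 [0.50645994 0.15294719 0.05701634] [ 1.79964881e+02 -1.19537382e-01 -8.96830113e+01] [ 0.42798708 -1.35057006 -3.44830751] [-0.43677239 -0.07425643  0.11901175] 0.0197399905338567
```

View pics/wh9c.png

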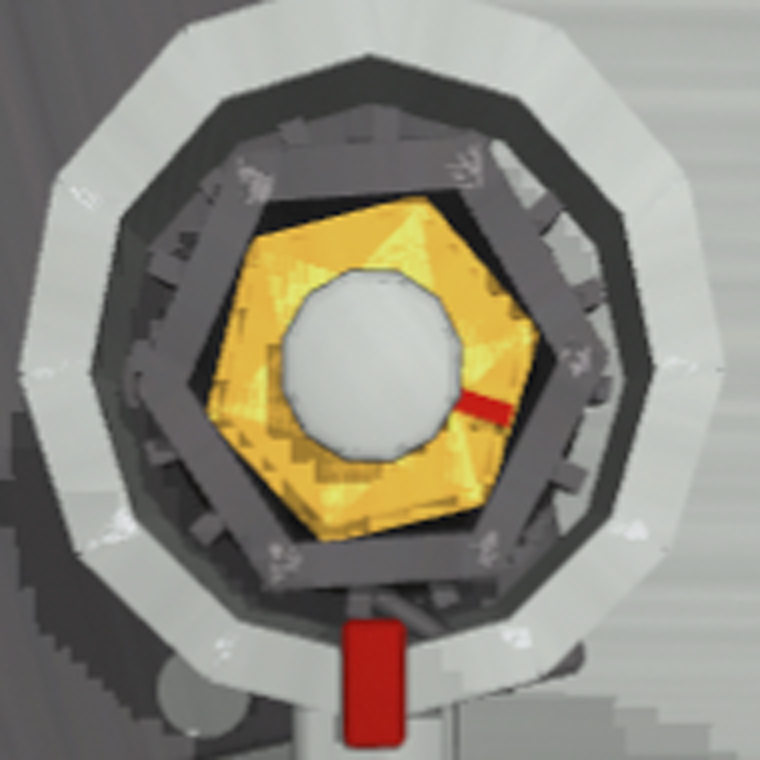

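```bash
sed -i 's/r=.0882; off=89.7/r=.0887; off=90.0/' swing.py; python3 swing.py 6 12
```

```text
13.15 psi 0.3 r 0.089 ang err 0.17 z 0.057 F [ 0.4 -1.4 -3.4] M [-0.44 -0.07  0.12] tq 0.24 open 0.0197 rp [ 1.8e+02 -1.0e-01] q6 52.1
[[1, [0.0035, -0.036, -0.0021], [0.0003, -0.0001, 0.0167]], [1, [0.006, -0.0366, 0.0], [0.0, 0.0, 0.0167]], [1, [0.0098, -0.0358, 0.0], [0.0, 0.0, 0.0167]], [1, [0.0135, -0.0346, 0.0], [0.0, 0.0, 0.0167]], [1, [0.017, -0.033, 0.0], [0.0, 0.0, 0.0167]], [1, [0.0204, -0.031, 0.0], [0.0, 0.0, 0.0167]], [1, [0.0235, -0.0287, 0.0], [0.0, 0.0, 0.0167]], [1, [0.0264, -0.0261, 0.0], [0.0, 0.0, 0.0167]], [1, [0.029, -0.0232, 0.0], [0.0, 0.0, 0.0167]], [1, [0.0313, -0.0201, 0.0], [0.0, 0.0, 0.0167]], [1, [0.0332, -0.0167, 0.0], [0.0, 0.0, 0.0167]], [1, [0.0347, -0.0131, 0.0], [0.0, 0.0, 0.0167]]]
```

>>> send_rows --commands '[[1, [0.0035, -0.036, -0.002], [0.0003, -0.0001, 0.0167]], [1, [0.006, -0.0366, 0], [0, 0, 0.0167]], [1, [0.0098, -0.0358, 0], [0, 0, 0.0167]], [1, [0.0135, -0.0346, 0], [0, 0, 0.0167]], [1, [0.017, -0.033, 0], [0, 0, 0.0167]]]'

```text
clock: 13.65
tool_pos: [0.5195, 0.1074, 0.0571]
orientation: [-179.9, -0.1, -58.1]
force: [0.8, -0.1, -1.7]
opening: 0.0194
```

```bash
python3 swing.py 6 10
```

```text
13.65 psi 31.9 r 0.089 ang err -0.52 z 0.0571 F [ 0.8 -0.1 -1.7] M [-0.28 -0.14 -0.04] tq 0.01 open 0.0194 rp [-1.799e+02 -1.000e-01] q6 88.8
[[1, [0.024, -0.0325, -0.0025], [0.0001, 0.0003, 0.0167]], [1, [0.0243, -0.0281, 0.0], [0.0, 0.0, 0.0167]], [1, [0.0271, -0.0254, 0.0], [0.0, 0.0, 0.0167]], [1, [0.0296, -0.0224, 0.0], [0.0, 0.0, 0.0167]], [1, [0.0318, -0.0192, 0.0], [0.0, 0.0, 0.0167]], [1, [0.0336, -0.0158, 0.0], [0.0, 0.0, 0.0167]], [1, [0.0351, -0.0122, 0.0], [0.0, 0.0, 0.0167]], [1, [0.0362, -0.0084, 0.0], [0.0, 0.0, 0.0167]], [1, [0.0368, -0.0046, 0.0], [0.0, 0.0, 0.0167]], [1, [0.0371, -0.0007, 0.0], [0.0, 0.0, 0.0167]]]
```

It slips freely on the way back, with torque near 0. I'll carry on to about ψ = 85°.

>>> send_rows --commands '[[1, [0.024, -0.0325, -0.002], [0, 0.0003, 0.0167]], [1, [0.0243, -0.0281, 0], [0, 0, 0.0167]], [1, [0.0271, -0.0254, 0], [0, 0, 0.0167]], [1, [0.0296, -0.0224, 0], [0, 0, 0.0167]], [1, [0.0318, -0.0192, 0], [0, 0, 0.0167]]]'

```text
clock: 14.15
tool_pos: [0.5556, 0.0742, 0.0571]
orientation: [-179.8, -0.0, -26.4]
force: [-0.5, 2.1, -3.6]
opening: 0.0197
```

```bash
python3 swing.py 6 4
```

```text
14.15 psi 63.6 r 0.089 ang err -0.25 z 0.0571 F [-0.5  2.1 -3.6] M [0.4  0.24 0.12] tq 0.005 open 0.0197 rp [-179.8   -0. ] q6 126.1
[[1, [0.0359, -0.0145, -0.0025], [-0.0004, 0.0003, 0.0167]], [1, [0.0354, -0.0111, 0.0], [0.0, 0.0, 0.0167]], [1, [0.0364, -0.0073, 0.0], [0.0, 0.0, 0.0167]], [1, [0.037, -0.0035, 0.0], [0.0, 0.0, 0.0167]]]
```

>>> send_rows --commands '[[1, [0.0359, -0.0145, -0.002], [-0.0004, 0.0003, 0.0167]], [1, [0.0354, -0.0111, -0.001], [0, 0, 0.0167]], [1, [0.0364, -0.0073, 0], [0, 0, 0.0167]]]'

```text
clock: 14.45
tool_pos: [0.5838, 0.066, 0.0566]
orientation: [-179.9, -0.0, -7.3]
force: [-0.9, 3.9, -0.8]
opening: 0.0198
```

```bash
python3 look.py 10; python3 swing.py -4 10
```

```text
14.5 [0.58503881 0.06595719 0.05658027] [-1.79888615e+02 -6.79619390e-02 -6.90323142e+00] [-0.34482477  1.85374742 -0.72308535] [0.53193172 0.62351608 0.30754913] 0.020135224920678693
14.5 psi 83.1 r 0.0884 ang err 0.1 z 0.0566 F [-0.3  1.9 -0.7] M [0.53 0.62 0.31] tq 0.258 open 0.0201 rp [-1.799e+02 -1.000e-01] q6 147.7
[[1, [-0.0253, 0.0026, -0.0003], [-0.0003, 0.0002, -0.0111]], [1, [-0.0241, 0.0055, 0.0], [0.0, 0.0, -0.0111]], [1, [-0.0237, 0.0072, 0.0], [0.0, 0.0, -0.0111]], [1, [-0.0231, 0.0088, 0.0], [0.0, 0.0, -0.0111]], [1, [-0.0225, 0.0104, 0.0], [0.0, 0.0, -0.0111]], [1, [-0.0217, 0.012, 0.0], [0.0, 0.0, -0.0111]], [1, [-0.0208, 0.0135, 0.0], [0.0, 0.0, -0.0111]], [1, [-0.0198, 0.0149, 0.0], [0.0, 0.0, -0.0111]], [1, [-0.0187, 0.0162, 0.0], [0.0, 0.0, -0.0111]], [1, [-0.0175, 0.0175, 0.0], [0.0, 0.0, -0.0111]]]
```

View pics/wh10c.png

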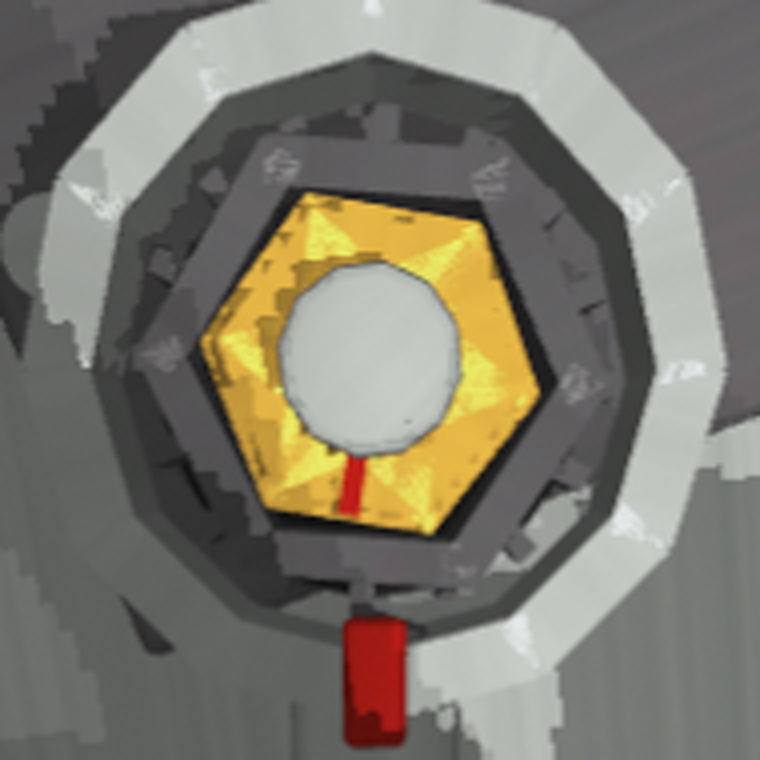

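>>> send_rows --commands '[[1, [-0.0253, 0.0026, 0], [0, 0, -0.0111]], [1, [-0.0241, 0.0055, 0], [0, 0, -0.0111]], [1, [-0.0237, 0.0072, 0], [0, 0, -0.0111]], [1, [-0.0231, 0.0088, 0], [0, 0, -0.0111]]]'

```text
clock: 14.9
tool_pos: [0.56, 0.0724, 0.0564]
orientation: [-179.8, -0.0, -23.6]
force: [-1.2, 1.4, -0.8]
opening: 0.0197
```

```bash
python3 swing.py -4 6
```

```text
14.9 psi 66.4 r 0.0887 ang err 0.02 z 0.0564 F [-1.2  1.4 -0.8] M [0.54 0.4  0.09] tq -0.058 open 0.0197 rp [-179.8   -0. ] q6 129.3
[[1, [-0.0225, 0.0108, 0.0002], [-0.0004, 0.0002, -0.0111]], [1, [-0.0215, 0.0122, 0.0], [0.0, 0.0, -0.0111]], [1, [-0.0206, 0.0137, 0.0], [0.0, 0.0, -0.0111]], [1, [-0.0196, 0.0151, 0.0], [0.0, 0.0, -0.0111]], [1, [-0.0185, 0.0164, 0.0], [0.0, 0.0, -0.0111]], [1, [-0.0173, 0.0177, 0.0], [0.0, 0.0, -0.0111]]]
```

>>> send_rows --commands '[[1, [-0.0225, 0.0108, 0], [-0.0004, 0.0002, -0.0111]], [1, [-0.0215, 0.0122, 0], [0, 0, -0.0111]], [1, [-0.0206, 0.0137, 0], [0, 0, -0.0111]], [1, [-0.0196, 0.0151, 0], [0, 0, -0.0111]]]'

```text
clock: 15.3
tool_pos: [0.5376, 0.0864, 0.057]
orientation: [-179.9, -0.0, -40.5]
force: [1.4, 2.8, -3.4]
opening: 0.0195
```

```bash
python3 swing.py -4 6
```

```text
15.3 psi 49.5 r 0.0888 ang err -0.15 z 0.057 F [ 1.4  2.8 -3.4] M [1.02 0.   0.21] tq 0.144 open 0.0195 rp [-179.9   -0. ] q6 109.7
[[1, [-0.0174, 0.0163, -0.0018], [-0.0002, 0.0004, -0.0111]], [1, [-0.017, 0.018, 0.0], [0.0, 0.0, -0.0111]], [1, [-0.0157, 0.0191, 0.0], [0.0, 0.0, -0.0111]], [1, [-0.0144, 0.0202, 0.0], [0.0, 0.0, -0.0111]], [1, [-0.0129, 0.0211, 0.0], [0.0, 0.0, -0.0111]], [1, [-0.0114, 0.022, 0.0], [0.0, 0.0, -0.0111]]]
```

```bash
python3 look.py 11;  python3 - <<'E'
from h import *
o=sensors.get_obs()
s=np.load("wh11.npy",allow_pickle=True).item(); z=s["z_map"]
# ring top pixels: bright ring & neck points
C=lambda pts:[(225+(x+.5)/4-.5,(y+.5)/4-.5) for x,y in pts]
for p in [(375,30),(65,370),(685,370),(220,640),(540,640),(376,680),(376,745)]:
    u=np.array(C([p]))[0]; v=z[int(round(u[1]))-1:int(round(u[1]))+2,int(round(u[0]))-1:int(round(u[0]))+2]; c,d=ray(s,[u]); print(p,(c+d[0]*np.median(v)).round(4))
E
```

```text
15.35 [0.53719756 0.08688254 0.05702956] [-1.79834611e+02 -3.79562701e-02 -4.07899521e+01] [-0.51022429  3.61776422 -3.48100068] [0.57023476 0.26659619 0.07045847] 0.019673849808698192
(375, 30) [0.6131 0.1737 0.0716]
(65, 370) [0.5749 0.1711 0.0724]
(685, 370) [0.6165 0.1355 0.0722]
(220, 640) [0.5694 0.1447 0.0718]
(540, 640) [0.592  0.1254 0.0723]
(376, 680) [0.5782 0.1327 0.0745]
(376, 745) [0.5742 0.128  0.0734]
```

View pics/wh11c.png

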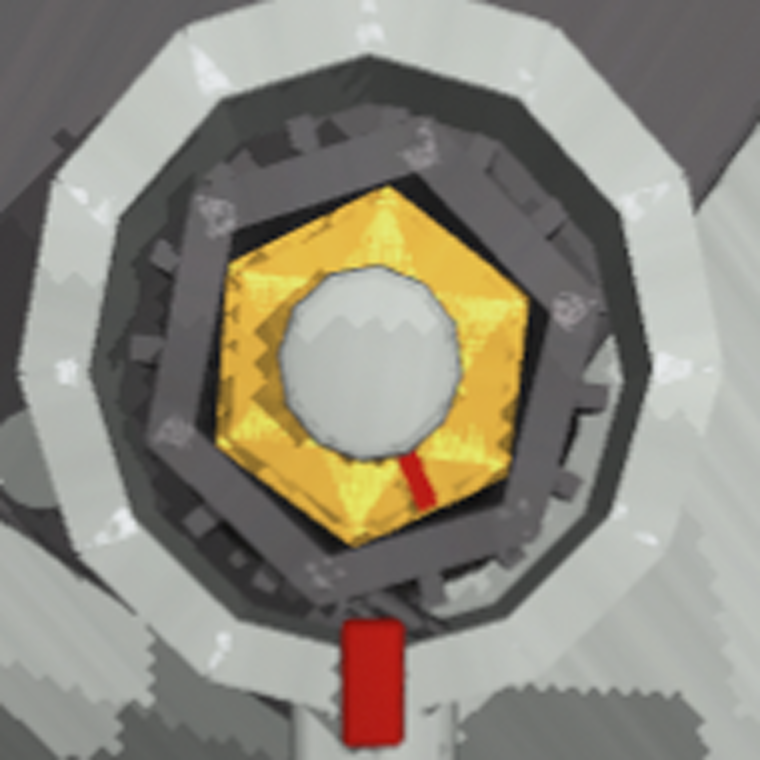

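```bash
python3 swing.py -4 5
```

```text
15.35 psi 49.2 r 0.0887 ang err -0.32 z 0.057 F [-0.5  3.6 -3.5] M [0.57 0.27 0.07] tq -0.175 open 0.0197 rp [-179.8   -0. ] q6 109.4
[[1, [-0.0168, 0.0155, -0.0021], [-0.0003, 0.0004, -0.0111]], [1, [-0.017, 0.018, 0.0], [0.0, 0.0, -0.0111]], [1, [-0.0157, 0.0192, 0.0], [0.0, 0.0, -0.0111]], [1, [-0.0143, 0.0202, 0.0], [0.0, 0.0, -0.0111]], [1, [-0.0128, 0.0212, 0.0], [0.0, 0.0, -0.0111]]]
```

>>> send_rows --commands '[[1, [-0.0168, 0.0155, -0.002], [0, 0, -0.0111]], [1, [-0.017, 0.018, 0], [0, 0, -0.0111]], [1, [-0.0157, 0.0192, 0], [0, 0, -0.0111]]]'

```text
clock: 15.65
tool_pos: [0.5245, 0.1003, 0.0568]
orientation: [-179.8, -0.1, -53.1]
force: [0.6, 0.8, -3.6]
opening: 0.0199
```

```bash
python3 swing.py -4 5
```

```text
15.65 psi 36.9 r 0.0888 ang err 0.06 z 0.0568 F [ 0.6  0.8 -3.6] M [ 0.11 -0.03  0.32] tq 0.299 open 0.0199 rp [-1.798e+02 -1.000e-01] q6 94.9
[[1, [-0.0141, 0.0209, -0.0013], [-0.0002, 0.0006, -0.0111]], [1, [-0.0127, 0.0213, 0.0], [0.0, 0.0, -0.0111]], [1, [-0.0112, 0.0221, 0.0], [0.0, 0.0, -0.0111]], [1, [-0.0096, 0.0228, 0.0], [0.0, 0.0, -0.0111]], [1, [-0.008, 0.0234, 0.0], [0.0, 0.0, -0.0111]]]
```

>>> send_rows --commands '[[1, [-0.0141, 0.0209, -0.001], [-0.0002, 0.0006, -0.0111]], [1, [-0.0127, 0.0213, 0], [0, 0, -0.0111]], [1, [-0.0112, 0.0221, 0], [0, 0, -0.0111]], [1, [-0.0096, 0.0228, 0], [0, 0, -0.0111]]]'

```text
clock: 16.05
tool_pos: [0.5121, 0.1225, 0.057]
orientation: [-179.9, -0.0, -69.7]
force: [0.8, 0.7, -4.0]
opening: 0.0196
```

```bash
python3 swing.py -2 5
```

```text
16.05 psi 20.3 r 0.089 ang err 0.22 z 0.057 F [ 0.8  0.7 -4. ] M [ 0.   -0.15  0.27] tq 0.24 open 0.0196 rp [-179.9   -0. ] q6 75.4
[[1, [-0.0033, 0.0134, -0.0022], [0.0, 0.0002, -0.0056]], [1, [-0.0037, 0.0118, 0.0], [0.0, 0.0, -0.0056]], [1, [-0.0033, 0.0119, 0.0], [0.0, 0.0, -0.0056]], [1, [-0.0028, 0.0121, 0.0], [0.0, 0.0, -0.0056]], [1, [-0.0024, 0.0121, 0.0], [0.0, 0.0, -0.0056]]]
```

>>> send_rows --commands '[[1, [-0.0033, 0.0134, -0.002], [0, 0.0002, -0.0056]], [1, [-0.0037, 0.0118, 0], [0, 0, -0.0056]], [1, [-0.0033, 0.0119, 0], [0, 0, -0.0056]]]'

```text
clock: 16.35
tool_pos: [0.5092, 0.1318, 0.0569]
orientation: [-180.0, -0.0, -76.0]
force: [0.1, 0.6, -2.4]
opening: 0.02
```

```bash
python3 swing.py -2 5
```

```text
16.35 psi 14.0 r 0.089 ang err 0.24 z 0.0569 F [ 0.1  0.6 -2.4] M [-0.18 -0.03  0.24] tq 0.186 open 0.02 rp [-180.   -0.] q6 68.0
[[1, [-0.0018, 0.0138, -0.0017], [0.0001, 0.0001, -0.0056]], [1, [-0.0024, 0.0122, 0.0], [0.0, 0.0, -0.0056]], [1, [-0.0019, 0.0122, 0.0], [0.0, 0.0, -0.0056]], [1, [-0.0015, 0.0123, 0.0], [0.0, 0.0, -0.0056]], [1, [-0.0011, 0.0123, 0.0], [0.0, 0.0, -0.0056]]]
```

>>> send_rows --commands '[[1, [-0.0018, 0.0138, -0.001], [0, 0, -0.0056]], [1, [-0.0024, 0.0122, 0], [0, 0, -0.0056]], [1, [-0.0019, 0.0122, 0], [0, 0, -0.0056]]]'

```text
clock: 16.65
tool_pos: [0.5073, 0.1411, 0.057]
orientation: [-180.0, -0.1, -82.3]
force: [1.0, 0.0, -3.0]
opening: 0.0195
```

```bash
python3 swing.py -2 5
```

```text
16.65 psi 7.7 r 0.0891 ang err 0.38 z 0.057 F [ 1.  0. -3.] M [0.02 0.17 0.27] tq 0.281 open 0.0195 rp [-1.8e+02 -1.0e-01] q6 60.7
[[1, [-0.0004, 0.0148, -0.0019], [0.0002, 0.0002, -0.0056]], [1, [-0.001, 0.0123, 0.0], [0.0, 0.0, -0.0056]], [1, [-0.0006, 0.0124, 0.0], [0.0, 0.0, -0.0056]], [1, [-0.0002, 0.0124, 0.0], [0.0, 0.0, -0.0056]], [1, [0.0003, 0.0124, 0.0], [0.0, 0.0, -0.0056]]]
```

>>> send_rows --commands '[[1, [-0.0004, 0.0148, -0.001], [0, 0, -0.0056]], [1, [-0.001, 0.0123, 0], [0, 0, -0.0056]], [1, [-0.0006, 0.0124, 0], [0, 0, -0.0056]]]'

```text
clock: 16.95
tool_pos: [0.5065, 0.1507, 0.0569]
orientation: [-179.9, -0.1, -88.5]
force: [-0.6, 0.9, -2.5]
opening: 0.02
```

```bash
python3 swing.py -2 5
```

```text
16.95 psi 1.5 r 0.0891 ang err 0.45 z 0.0569 F [-0.6  0.9 -2.5] M [-0.03  0.14  0.27] tq 0.186 open 0.02 rp [-1.799e+02 -1.000e-01] q6 53.4
[[1, [0.0012, 0.0152, -0.0017], [0.0003, 0.0002, -0.0056]], [1, [0.0003, 0.0124, 0.0], [0.0, 0.0, -0.0056]], [1, [0.0008, 0.0124, 0.0], [0.0, 0.0, -0.0056]], [1, [0.0012, 0.0123, 0.0], [0.0, 0.0, -0.0056]], [1, [0.0016, 0.0123, 0.0], [0.0, 0.0, -0.0056]]]
```

>>> send_rows --commands '[[1, [0.0012, 0.0152, -0.001], [0, 0, -0.0056]], [1, [0.0003, 0.0124, 0], [0, 0, -0.0056]], [1, [0.0008, 0.0124, 0], [0, 0, -0.0056]]]'

```text
clock: 17.25
tool_pos: [0.5067, 0.1603, 0.0569]
orientation: [-179.9, -0.1, -94.8]
force: [0.2, 0.5, -3.6]
opening: 0.02
```

```bash
python3 swing.py -2 5;python3 look.py 12
```

```text
17.25 psi -4.8 r 0.089 ang err 0.49 z 0.0569 F [ 0.2  0.5 -3.6] M [0.07 0.23 0.28] tq 0.23 open 0.02 rp [-1.799e+02 -1.000e-01] q6 46.3
[[1, [0.0028, 0.0153, -0.0016], [0.0004, 0.0001, -0.0056]], [1, [0.0017, 0.0123, 0.0], [0.0, 0.0, -0.0056]], [1, [0.0021, 0.0122, 0.0], [0.0, 0.0, -0.0056]], [1, [0.0025, 0.0121, 0.0], [0.0, 0.0, -0.0056]], [1, [0.0029, 0.012, 0.0], [0.0, 0.0, -0.0056]]]
17.3 [0.50672609 0.16064471 0.05688262] [-1.79936752e+02 -1.27805798e-01 -9.48824141e+01] [-0.1859496  -0.09004342 -2.43436827] [-0.00497235  0.17149508  0.17900586] 0.02010614257365822
```

View pics/wh12c.png

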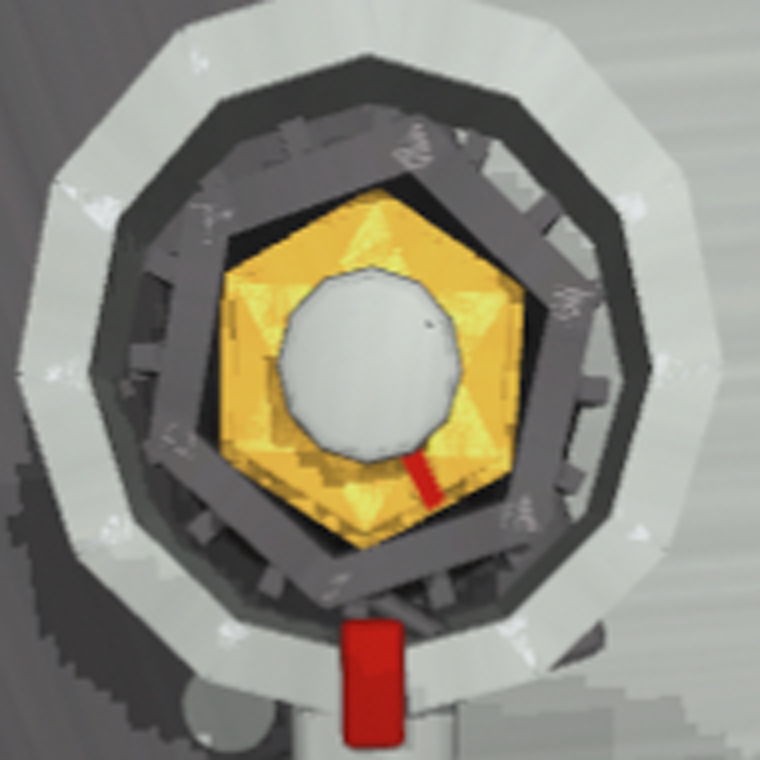

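>>> send_rows --commands '[[1, [0.0028, 0.0153, -0.001], [0, 0, -0.0056]], [1, [0.0017, 0.0123, 0], [0, 0, -0.0056]], [1, [0.0021, 0.0122, 0], [0, 0, -0.0056]]]'

```text
clock: 17.6
tool_pos: [0.5078, 0.1694, 0.0568]
orientation: [-180.0, -0.2, -101.0]
force: [-0.2, -0.2, -2.2]
opening: 0.0195
```

```bash
python3 swing.py -2 5
```

```text
17.6 psi -11.0 r 0.0891 ang err 0.81 z 0.0568 F [-0.2 -0.2 -2.2] M [-0.17  0.19  0.41] tq 0.424 open 0.0195 rp [-180.    -0.2] q6 39.3
[[1, [0.0049, 0.0168, -0.0011], [0.0006, -0.0, -0.0056]], [1, [0.003, 0.012, 0.0], [0.0, 0.0, -0.0056]], [1, [0.0034, 0.0119, 0.0], [0.0, 0.0, -0.0056]], [1, [0.0038, 0.0118, 0.0], [0.0, 0.0, -0.0056]], [1, [0.0042, 0.0116, 0.0], [0.0, 0.0, -0.0056]]]
```

>>> send_rows --commands '[[1, [0.0044, 0.014, -0.001], [0, 0, -0.0056]], [1, [0.003, 0.012, 0], [0, 0, -0.0056]]]'

```text
clock: 17.8
tool_pos: [0.5089, 0.1747, 0.0565]
orientation: [180.0, -0.3, -105.0]
force: [-0.1, -1.3, -0.0]
opening: 0.0197
```

```bash
python3 swing.py -2 3;python3 look.py 13; python3 swing.py -2 3
```

```text
17.8 psi -15.0 r 0.0891 ang err 1.34 z 0.0565 F [-0.1 -1.3 -0. ] M [-0.8   0.14  0.63] tq 0.746 open 0.0197 rp [180.   -0.3] q6 34.8
[[1, [0.0071, 0.0196, -0.0], [0.0009, -0.0003, -0.0056]], [1, [0.0038, 0.0118, 0.0], [0.0, 0.0, -0.0056]], [1, [0.0042, 0.0116, 0.0], [0.0, 0.0, -0.0056]]]
17.85 [0.50911242 0.17527032 0.05653881] [-179.99166449   -0.31151177 -105.1011543 ] [-2.41379686  0.3637946  -1.9702288 ] [0.09669855 0.62510571 0.55932567] 0.019808221715280426
17.85 psi -15.1 r 0.089 ang err 1.08 z 0.0565 F [-2.4  0.4 -2. ] M [0.1  0.63 0.56] tq 0.58 open 0.0198 rp [-180.    -0.3] q6 34.7
[[1, [0.0064, 0.0181, -0.0002], [0.0008, -0.0002, -0.0056]], [1, [0.0038, 0.0118, 0.0], [0.0, 0.0, -0.0056]], [1, [0.0043, 0.0116, 0.0], [0.0, 0.0, -0.0056]]]
```

View pics/wh13c.png

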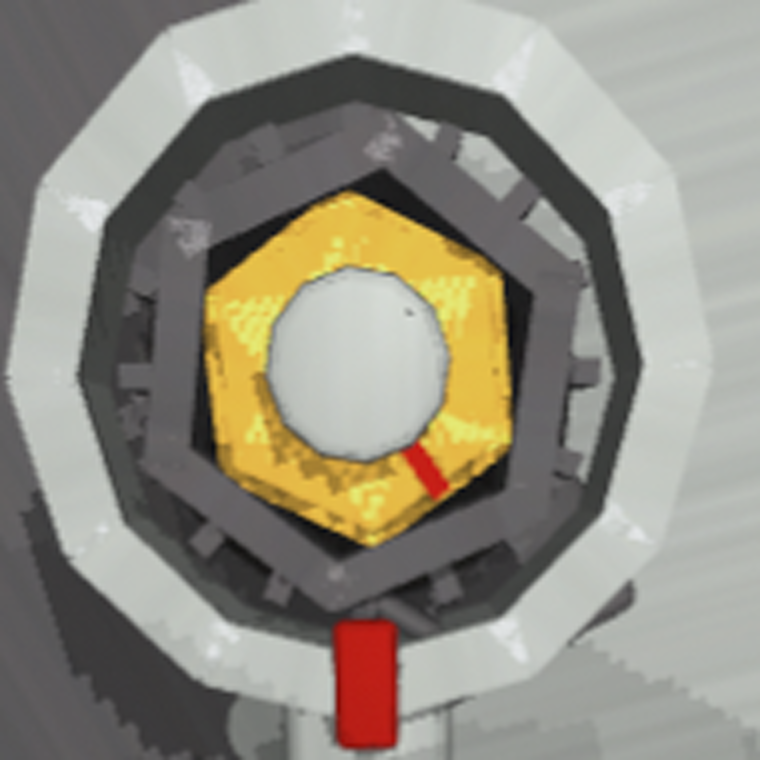

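>>> send_rows --commands '[[1, [0.0035, 0.0125, 0], [0, 0, -0.0056]], [1, [0, 0, 0], [0, 0, 0]]]'

```text
clock: 18.05
tool_pos: [0.5097, 0.1776, 0.0566]
orientation: [-180.0, -0.4, -106.9]
force: [-0.8, -1.7, -0.6]
opening: 0.0199
```

```bash
python3 swing.py; python3 look.py 14; python3 swing.py 2 6
```

```text
18.05 psi -16.9 r 0.0891 ang err 1.38 z 0.0566 F [-0.8 -1.7 -0.6] M [-0.73  0.14  0.65] tq 0.813 open 0.0199 rp [-180.    -0.4] q6 32.6
18.1 [0.50963387 0.17744367 0.05657328] [-179.99597983   -0.38451218 -106.89481181] [ 0.4928916  -2.40273597 -2.02895086] [-0.79192945  0.13101964  0.60662946] 0.01975985929538332
18.1 psi -16.9 r 0.0891 ang err 1.44 z 0.0566 F [ 0.5 -2.4 -2. ] M [-0.79  0.13  0.61] tq 0.801 open 0.0198 rp [-180.    -0.4] q6 32.7
[[1, [0.0006, -0.0038, -0.0003], [0.001, -0.0003, 0.0056]], [1, [-0.003, -0.012, 0.0], [0.0, 0.0, 0.0056]], [1, [-0.0026, -0.0121, 0.0], [0.0, 0.0, 0.0056]], [1, [-0.0021, -0.0122, 0.0], [0.0, 0.0, 0.0056]], [1, [-0.0017, -0.0123, 0.0], [0.0, 0.0, 0.0056]], [1, [-0.0013, -0.0123, 0.0], [0.0, 0.0, 0.0056]]]
```

View pics/wh14c.png

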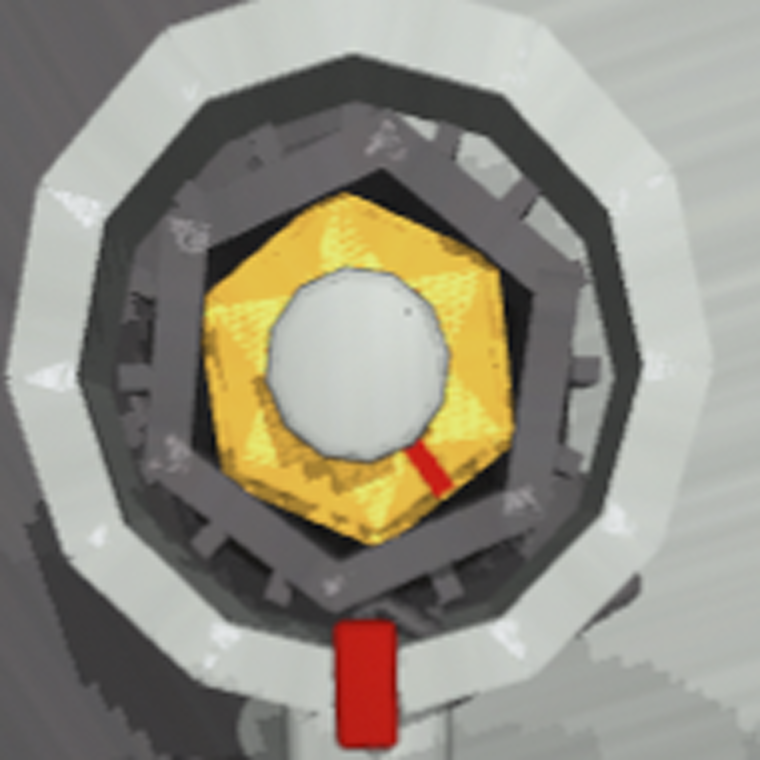

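The nut's mark has stopped at about −162° while the torque rose to about 0.8 N m, so it is firm. I'll back off, unload, and check before lifting.

```bash
python3 swing.py 4 4
```

```text
18.1 psi -16.9 r 0.0891 ang err 1.44 z 0.0566 F [ 0.5 -2.4 -2. ] M [-0.79  0.13  0.61] tq 0.801 open 0.0198 rp [-180.    -0.4] q6 32.7
[[1, [-0.0024, -0.0158, -0.0003], [0.001, -0.0003, 0.0111]], [1, [-0.0047, -0.0243, 0.0], [0.0, 0.0, 0.0111]], [1, [-0.003, -0.0246, 0.0], [0.0, 0.0, 0.0111]], [1, [-0.0013, -0.0247, 0.0], [0.0, 0.0, 0.0111]]]
```

>>> send_rows --commands '[[1, [-0.003, -0.02, 0], [0.001, -0.0003, 0.0111]], [1, [-0.0047, -0.0243, 0], [0, 0, 0.0111]], [1, [-0.003, -0.0246, 0], [0, 0, 0.0111]], [1, [-0.0013, -0.0247, 0], [0, 0, 0.0111]]]'

```text
clock: 18.5
tool_pos: [0.5065, 0.1539, 0.0568]
orientation: [-179.9, 0.1, -90.0]
force: [0.0, -0.9, -3.0]
opening: 0.0198
```

```bash
python3 look.py 15; python3 swing.py 2 6
```

```text
18.55 [0.50650307 0.15330686 0.05687818] [-1.79921103e+02  1.13797850e-01 -8.97994194e+01] [-0.91220432 -0.45904193 -2.55278327] [-0.30732751  0.0878943   0.02533176] 0.019861142573490174
18.55 psi 0.2 r 0.089 ang err 0.05 z 0.0569 F [-0.9 -0.5 -2.6] M [-0.31  0.09  0.03] tq 0.066 open 0.0199 rp [-1.799e+02  1.000e-01] q6 52.2
[[1, [0.0014, -0.0121, -0.0015], [-0.0003, 0.0002, 0.0056]], [1, [0.0007, -0.0124, 0.0], [0.0, 0.0, 0.0056]], [1, [0.0011, -0.0123, 0.0], [0.0, 0.0, 0.0056]], [1, [0.0016, -0.0123, 0.0], [0.0, 0.0, 0.0056]], [1, [0.002, -0.0122, 0.0], [0.0, 0.0, 0.0056]], [1, [0.0024, -0.0121, 0.0], [0.0, 0.0, 0.0056]]]
```

View pics/wh15c.png

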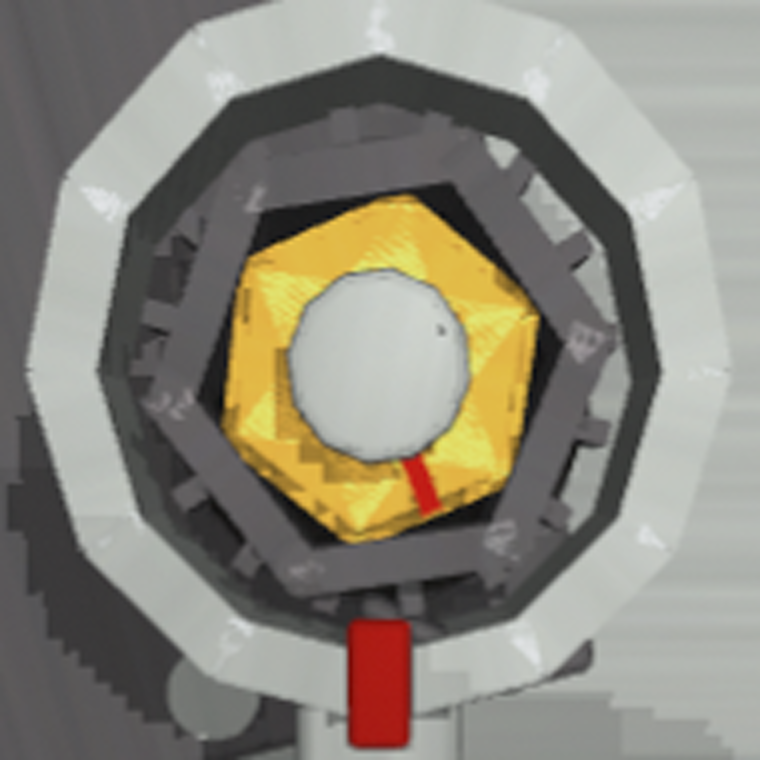

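>>> send_rows --commands '[[1, [0, 0, 0.01], [0, 0, 0]], [1, [0, 0, 0.012], [0, 0, 0]], [1, [0, 0, 0.012], [0, 0, 0]]]'

```text
clock: 18.85
tool_pos: [0.5069, 0.1536, 0.0646]
orientation: [-179.9, 0.2, -90.0]
force: [5.2, -0.3, -12.2]
opening: 0.02
```

```bash
python3 swing.py
```

```text
18.85 psi -0.0 r 0.0886 ang err 0.08 z 0.0646 F [  5.2  -0.3 -12.2] M [-0.1  -1.58 -0.01] tq 0.019 open 0.02 rp [-179.9    0.2] q6 52.0
```

```bash
python3 look.py 16; python3 swing.py 2 1; python3 - <<'E'
from h import *
s=np.load("wh16.npy",allow_pickle=True).item(); z=s["z_map"]
C=lambda pts:[(225+(x+.5)/4-.5,(y+.5)/4-.5) for x,y in pts]
for p in [(375,30),(65,370),(685,370),(220,640),(540,640),(376,745)]:
    u=np.array(C([p]))[0]; v=z[int(round(u[1]))-1:int(round(u[1]))+2,int(round(u[0]))-1:int(round(u[0]))+2]; c,d=ray(s,[u]); print(p,(c+d[0]*np.median(v)).round(4))
E
```

```text
18.9 [0.50697027 0.15363883 0.06492823] [-1.79899260e+02  1.74633755e-01 -9.00242015e+01] [  3.9502053    0.31473987 -11.49086148] [-0.19294441 -1.2713073  -0.04841   ] 0.019628004992975647
18.9 psi -0.0 r 0.0885 ang err 0.06 z 0.0649 F [  4.    0.3 -11.5] M [-0.19 -1.27 -0.05] tq -0.076 open 0.0196 rp [-179.9    0.2] q6 52.0
[[1, [-0.0005, -0.012, -0.0337], [-0.0005, 0.0003, 0.0056]]]
(375, 30) [0.6248 0.1537 0.0712]
(65, 370) [0.5964 0.1824 0.073 ]
(685, 370) [0.5964 0.1251 0.0735]
(220, 640) [0.5718 0.1686 0.0744]
(540, 640) [0.5719 0.1379 0.0747]
(376, 745) [0.5617 0.1536 0.0748]
```

View pics/wh16c.png

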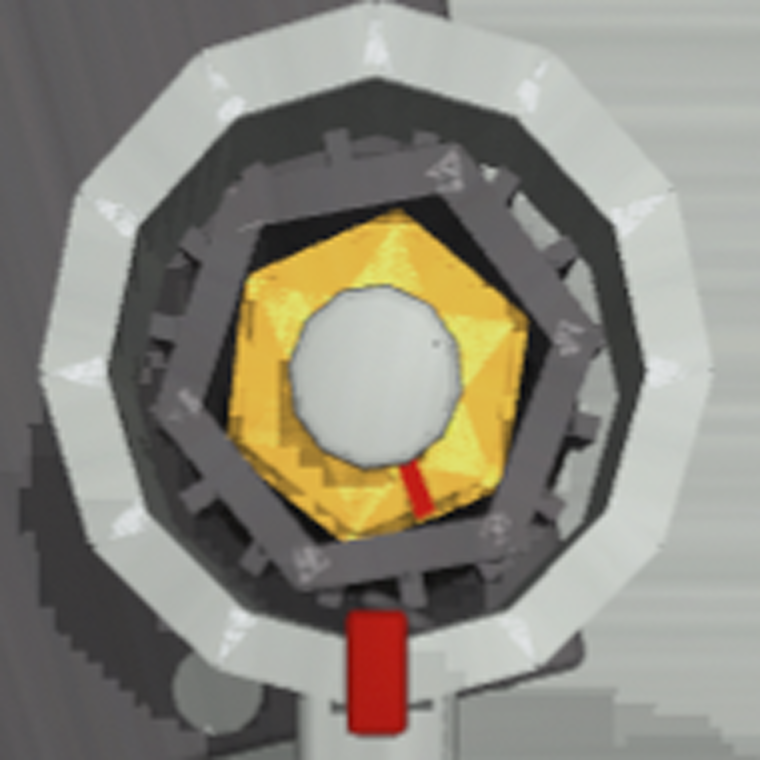

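The ring hung on the nut, so the wrench tilted about 3° in the fingers. I'll lower it back to level, then swing back further so the insert frees from the nut's corners.

>>> send_rows --commands '[[1, [-0.001, 0, -0.01], [0, 0, 0]], [1, [0, 0, -0.01], [0, 0, 0]], [1, [0, 0, -0.008], [0, 0, 0]]]'

```text
clock: 19.2
tool_pos: [0.5065, 0.154, 0.0591]
orientation: [-179.9, 0.2, -90.1]
force: [-2.9, -0.9, 1.5]
opening: 0.0199
```

```bash
cat > tilt.py <<'E'
import sys
from h import *
s=np.load(f"wh{sys.argv[1]}.npy",allow_pickle=True).item(); z=s["z_map"]
C=lambda pts:[(225+(x+.5)/4-.5,(y+.5)/4-.5) for x,y in pts]
for p in [(375,35),(65,370),(685,370),(220,640),(540,640),(376,680),(376,745)]:
    u=np.array(C([p]))[0]; v=z[int(round(u[1]))-1:int(round(u[1]))+2,int(round(u[0]))-1:int(round(u[0]))+2]; c,d=ray(s,[u]); print(p,(c+d[0]*np.median(v)).round(4)[2],end=' ')
E
python3 look.py 17; python3 swing.py 5 6; python3 tilt.py 17
```

```text
19.25 [0.50645812 0.15394633 0.05876992] [-1.79888693e+02  1.79134363e-01 -9.00732313e+01] [-1.28258976 -0.95214593  2.29295401] [-0.20790691  0.67879066  0.0122248 ] 0.01987916389015186
19.25 psi -0.1 r 0.089 ang err -0.09 z 0.0588 F [-1.3 -1.   2.3] M [-0.21  0.68  0.01] tq 0.097 open 0.0199 rp [-179.9    0.2] q6 51.9
[[1, [0.0027, -0.0315, -0.0091], [-0.0005, 0.0003, 0.0139]], [1, [0.004, -0.0307, 0.0], [0.0, 0.0, 0.0139]], [1, [0.0067, -0.0302, 0.0], [0.0, 0.0, 0.0139]], [1, [0.0093, -0.0295, 0.0], [0.0, 0.0, 0.0139]], [1, [0.0118, -0.0286, 0.0], [0.0, 0.0, 0.0139]], [1, [0.0143, -0.0275, 0.0], [0.0, 0.0, 0.0139]]]
(375, 35) 0.0719 (65, 370) 0.0729 (685, 370) 0.0728 (220, 640) 0.0732 (540, 640) 0.0731 (376, 680) 0.0755 (376, 745) 0.0743
```

>>> send_rows --commands '[[1, [0.0027, -0.0315, -0.004], [-0.0005, 0.0003, 0.0139]], [1, [0.004, -0.0307, -0.001], [0, 0, 0.0139]], [1, [0.0067, -0.0302, 0], [0, 0, 0.0139]], [1, [0.0093, -0.0295, 0], [0, 0, 0.0139]], [1, [0.0118, -0.0286, 0], [0, 0, 0.0139]]]'

```text
clock: 19.75
tool_pos: [0.5151, 0.1156, 0.0583]
orientation: [-180.0, -0.0, -64.1]
force: [0.2, -0.2, 0.1]
opening: 0.0198
```

```bash
python3 look.py 18; python3 swing.py 5 6; python3 tilt.py 18
```

```text
19.8 [0.51538707 0.11501617 0.05827956] [-1.79962139e+02 -3.15717268e-02 -6.38486258e+01] [ 1.00402577 -1.55196299 -0.80634533] [-0.28117299  0.11662145  0.00541548] 0.020001386268750723
19.8 psi 26.2 r 0.089 ang err -0.38 z 0.0583 F [ 1.  -1.6 -0.8] M [-0.28  0.12  0.01] tq 0.169 open 0.02 rp [-180.   -0.] q6 82.2
[[1, [0.0168, -0.0288, -0.0071], [0.0, 0.0001, 0.0139]], [1, [0.0172, -0.0258, 0.0], [0.0, 0.0, 0.0139]], [1, [0.0193, -0.0242, 0.0], [0.0, 0.0, 0.0139]], [1, [0.0214, -0.0224, 0.0], [0.0, 0.0, 0.0139]], [1, [0.0232, -0.0204, 0.0], [0.0, 0.0, 0.0139]], [1, [0.0249, -0.0183, 0.0], [0.0, 0.0, 0.0139]]]
(375, 35) 0.0723 (65, 370) 0.0732 (685, 370) 0.0724 (220, 640) 0.0726 (540, 640) 0.0731 (376, 680) 0.0749 (376, 745) 0.0749
```

View pics/wh18c.png

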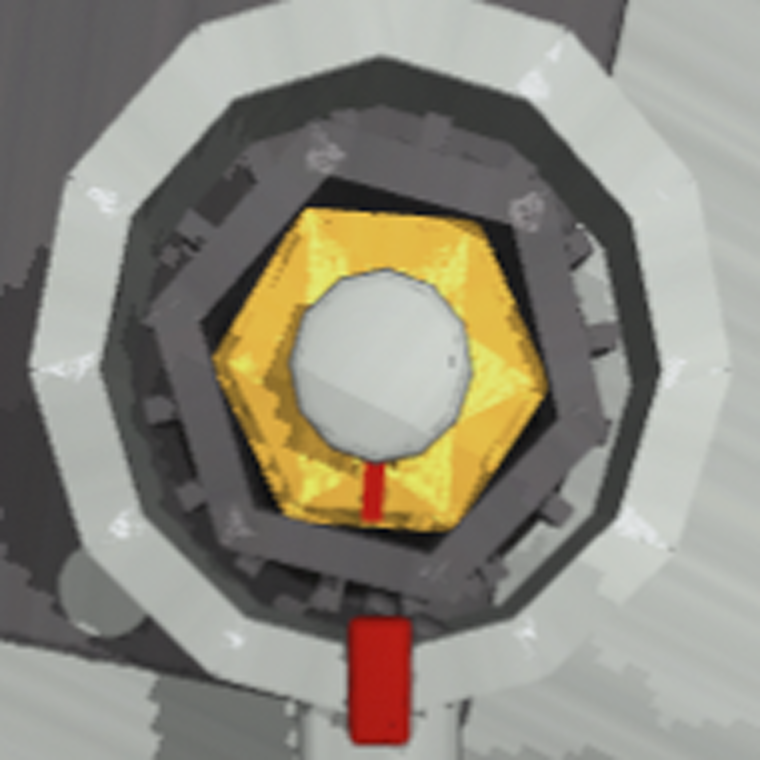

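```bash
cat > mark.py <<'E'
from h import *
C=lambda pts:[(225+(x+.5)/4-.5,(y+.5)/4-.5) for x,y in pts]
def mk(k,st,m):
    s=np.load(f"wh{k}.npy",allow_pickle=True).item(); a=plane(s,C([st]),.078)[0,:2]; b=plane(s,C([m]),.07)[0,:2]; d=b-a; return k,np.degrees(np.arctan2(d[1],d[0])).round(1),a.round(4)
def ang(k,v,z):
    s=np.load(f"wh{k}.npy",allow_pickle=True).item(); v=plane(s,C(v),z)[:,:2]; e=np.roll(v,-1,0)-v; a=np.degrees(np.arctan2(e[:,1],e[:,0])); return np.degrees(np.angle(np.exp(6j*np.radians(a+30)).mean()))/6
E
python3 - <<'E'
from mark import *
for a in [(9,(372,366),(485,407)),(10,(370,360),(353,487)),(11,(370,363),(418,480)),(12,(370,365),(425,480)),(13,(358,365),(427,471)),(14,(358,365),(430,470)),(15,(379,365),(423,487)),(18,(381,365),(374,491))]: print(mk(*a))
print(ang(14,[(205,297),(347,193),(498,268),(513,435),(375,545),(225,475)],.068), ang(18,[(308,208),(470,220),(548,388),(450,532),(285,518),(213,357)],.068),ang(12,[(222,270),(382,190),(523,287),(515,465),(367,548),(222,462)],.068))
E
```

```text
(9, np.float64(-105.9), array([0.5955, 0.1536]))
(10, np.float64(-106.1), array([0.5955, 0.1537]))
(11, np.float64(-106.1), array([0.5955, 0.1537]))
(12, np.float64(-156.8), array([0.5955, 0.1536]))
(13, np.float64(-159.2), array([0.5955, 0.1536]))
(14, np.float64(-159.6), array([0.5955, 0.1536]))
(15, np.float64(-158.1), array([0.5956, 0.1536]))
(18, np.float64(-157.5), array([0.5956, 0.1537]))
18.829965467500095 21.407562911996195 23.296209724183
```

>>> send_rows --commands '[[1, [0.0168, -0.0288, -0.003], [0, 0, 0.0139]], [1, [0.0172, -0.0258, 0], [0, 0, 0.0139]], [1, [0.0193, -0.0242, 0], [0, 0, 0.0139]], [1, [0.0214, -0.0224, 0], [0, 0, 0.0139]], [1, [0.0232, -0.0204, 0], [0, 0, 0.0139]]]'

```text
clock: 20.3
tool_pos: [0.5396, 0.0848, 0.0579]
orientation: [-179.9, 0.0, -38.4]
force: [-0.8, -0.2, -0.0]
opening: 0.0198
```

```bash
python3 look.py 19; python3 swing.py 5 6; python3 tilt.py 19
```

```text
20.35 [0.54030156 0.08435332 0.05790326] [-1.79939528e+02 -1.11519875e-03 -3.81363351e+01] [-0.58108625 -0.75674268  0.43082224] [0.01847001 0.39746497 0.16145029] 0.02007629024269303
20.35 psi 51.9 r 0.0886 ang err -0.38 z 0.0579 F [-0.6 -0.8  0.4] M [0.02 0.4  0.16] tq 0.163 open 0.0201 rp [-179.9   -0. ] q6 112.5
[[1, [0.0268, -0.0197, -0.0056], [-0.0001, 0.0001, 0.0139]], [1, [0.0266, -0.0158, 0.0], [0.0, 0.0, 0.0139]], [1, [0.0279, -0.0134, 0.0], [0.0, 0.0, 0.0139]], [1, [0.029, -0.0109, 0.0], [0.0, 0.0, 0.0139]], [1, [0.0298, -0.0083, 0.0], [0.0, 0.0, 0.0139]], [1, [0.0304, -0.0057, 0.0], [0.0, 0.0, 0.0139]]]
(375, 35) 0.0722 (65, 370) 0.0724 (685, 370) 0.0721 (220, 640) 0.0727 (540, 640) 0.0725 (376, 680) 0.0749 (376, 745) 0.0741
```

View pics/wh19c.png

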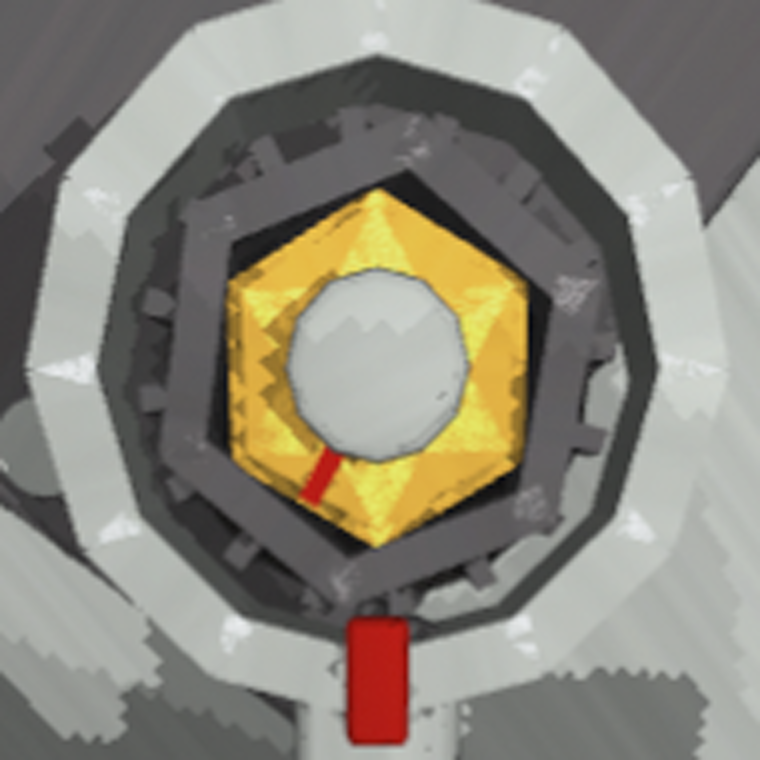

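```bash
python3 swing.py 6 6|tail -1; python3 - <<'E'
from mark import *
print(mk(19,(378,365),(325,468)))
E
```

```text
[[1, [0.0321, -0.0231, -0.0056], [-0.0001, 0.0001, 0.0167]], [1, [0.0324, -0.0181, 0.0], [0.0, 0.0, 0.0167]], [1, [0.0342, -0.0146, 0.0], [0.0, 0.0, 0.0167]], [1, [0.0355, -0.0109, 0.0], [0.0, 0.0, 0.0167]], [1, [0.0364, -0.0072, 0.0], [0.0, 0.0, 0.0167]], [1, [0.037, -0.0033, 0.0], [0.0, 0.0, 0.0167]]]
(19, np.float64(-158.5), array([0.5955, 0.1537]))
```

>>> send_rows --commands '[[1, [0.0321, -0.0231, -0.003], [0, 0, 0.0167]], [1, [0.0324, -0.0181, 0], [0, 0, 0.0167]], [1, [0.0342, -0.0146, 0], [0, 0, 0.0167]], [1, [0.0355, -0.0109, 0], [0, 0, 0.0167]]]'

```text
clock: 20.75
tool_pos: [0.5732, 0.0684, 0.0572]
orientation: [-179.9, 0.1, -14.0]
force: [-0.5, 0.8, 0.3]
opening: 0.0199
```

```bash
python3 look.py 20; python3 swing.py -3 2; python3 tilt.py 20
```

```text
20.8 [0.57427263 0.06813293 0.05715488] [-1.79958738e+02  4.57725429e-02 -1.36587949e+01] [-0.29284043 -0.19625683  2.1328979 ] [-0.22347517  0.68472316  0.28752854] 0.019444075518445247
20.8 psi 76.3 r 0.0882 ang err -0.27 z 0.0572 F [-0.3 -0.2  2.1] M [-0.22  0.68  0.29] tq 0.267 open 0.0194 rp [-180.    0.] q6 140.3
[[1, [-0.0168, 0.0024, -0.0026], [-0.0001, -0.0001, -0.0083]], [1, [-0.0177, 0.0058, 0.0], [0.0, 0.0, -0.0083]]]
(375, 35) 0.0717 (65, 370) 0.0725 (685, 370) 0.0722 (220, 640) 0.0721 (540, 640) 0.0722 (376, 680) 0.0743 (376, 745) 0.0737
```

View pics/wh20c.png

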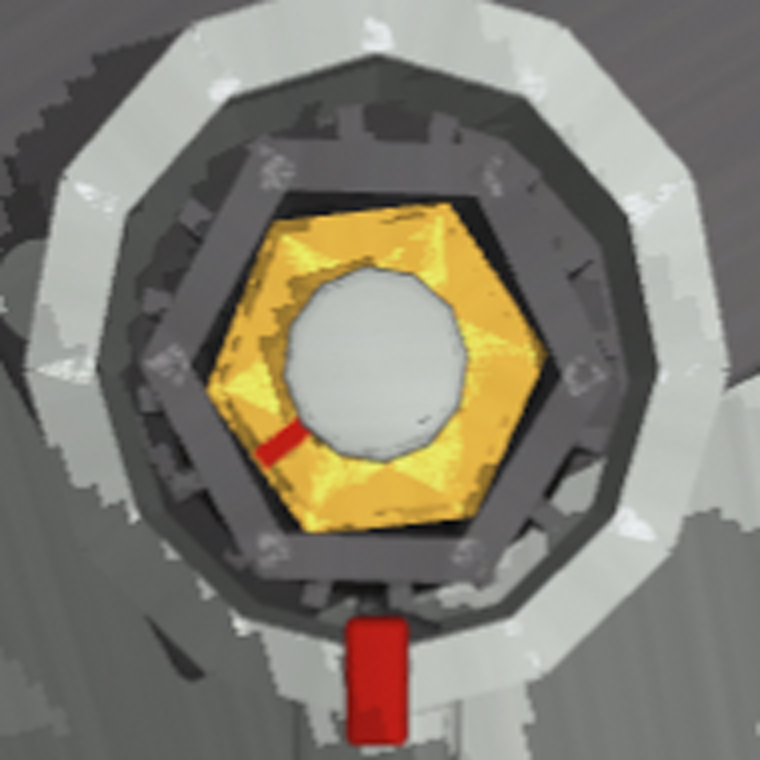

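>>> send_rows --commands '[[1, [0, 0, 0.006], [0, 0, 0]], [1, [0, 0, 0.006], [0, 0, 0]]]'

```text
clock: 21.0
tool_pos: [0.5729, 0.0684, 0.0592]
orientation: [180.0, 0.2, -14.2]
force: [0.5, 2.3, -4.0]
opening: 0.0196
```

```bash
python3 look.py 21; python3 swing.py; python3 tilt.py 21
```

```text
21.05 [0.5729204  0.06844859 0.05938826] [-1.79999132e+02  1.61486897e-01 -1.41580016e+01] [-0.18203351  0.84024581 -4.08272183] [-0.31810212  0.18292903  0.04220508] 0.01980800791142703
21.05 psi 75.8 r 0.0882 ang err -0.68 z 0.0594 F [-0.2  0.8 -4.1] M [-0.32  0.18  0.04] tq 0.008 open 0.0198 rp [-180.     0.2] q6 139.8
(375, 35) 0.0716 (65, 370) 0.0729 (685, 370) 0.0718 (220, 640) 0.0728 (540, 640) 0.0732 (376, 680) 0.0749 (376, 745) 0.073
```

>>> send_rows --commands '[[1, [0, 0, 0.008], [0, 0, 0]], [1, [0, 0, 0.006], [0, 0, 0]]]'

```text
clock: 21.25
tool_pos: [0.5723, 0.0687, 0.0627]
orientation: [180.0, 0.2, -14.4]
force: [0.3, -0.3, -4.0]
opening: 0.0196
```

```bash
python3 look.py 22; python3 swing.py; python3 tilt.py 22
```

```text
21.3 [0.57242317 0.06869926 0.06293185] [ 1.79984712e+02  1.67205341e-01 -1.43412654e+01] [ 0.3509449  -0.31482141 -4.15319962] [-0.59618582 -0.05465378 -0.01823552] 0.019742316390842885
21.3 psi 75.7 r 0.0881 ang err -0.85 z 0.0629 F [ 0.4 -0.3 -4.2] M [-0.6  -0.05 -0.02] tq 0.019 open 0.0197 rp [180.    0.2] q6 139.5
(375, 35) 0.0752 (65, 370) 0.0761 (685, 370) 0.0759 (220, 640) 0.0764 (540, 640) 0.0763 (376, 680) 0.0784 (376, 745) 0.0756
```

View pics/wh22c.png

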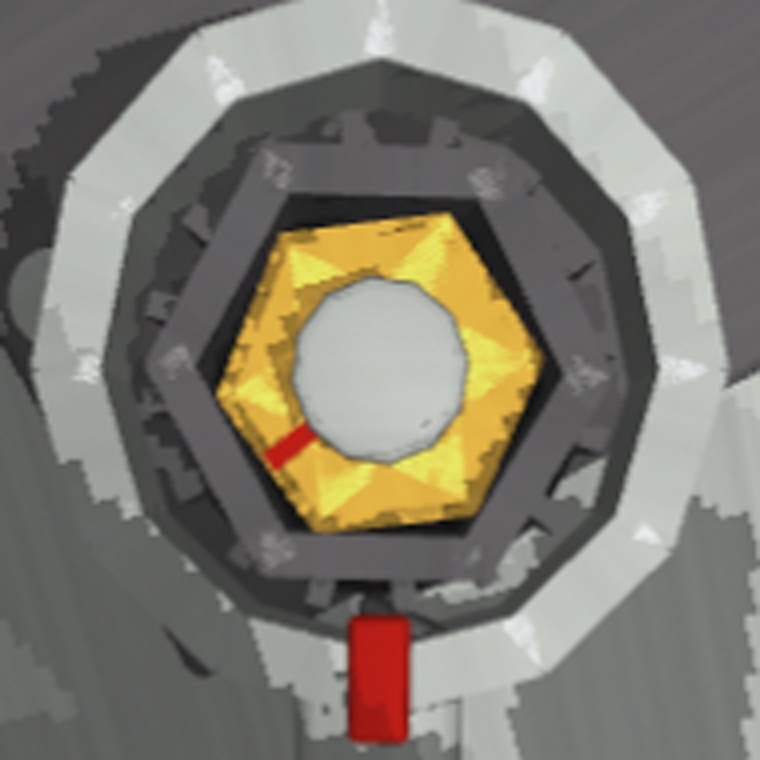

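The ring is rising freely now: force about equals the wrench weight and the ring is up 4 mm. I'll keep lifting.

>>> send_rows --commands '[[1, [0, 0, 0.012], [0, 0, 0]], [1, [0, 0, 0.012], [0, 0, 0]], [1, [0, 0, 0.014], [0, 0, 0]]]'

```text
clock: 21.6
tool_pos: [0.5723, 0.0687, 0.073]
orientation: [180.0, 0.2, -14.4]
force: [-0.2, -0.2, -2.7]
opening: 0.0196
```

>>> send_rows --commands '[[1, [0, 0, 0.03], [0, 0, 0]], [1, [0, 0, 0.06], [0, 0, 0]], [1, [0, 0, 0.1], [0, 0, 0]], [1, [0, 0, 0.05], [0, 0, 0]]]'

```text
clock: 22.0
tool_pos: [0.571, 0.0682, 0.1352]
orientation: [179.9, 0.3, -14.4]
force: [0.0, -0.0, -2.8]
opening: 0.0197
```

```bash
python3 look.py 23; python3 tilt.py 23; python3 - <<'E'
from h import *
go([.476,-.29,.11],[180,0,-73.4])
s=snapshot("wrist");cv2.imwrite("pics/wr23.png",s["color"])
E
```

```text
22.05 [0.57162064 0.06843414 0.13658213] [179.94432941   0.2162502  -14.42523666] [ 0.4962604   1.52992854 -0.89112801] [-0.25927723 -0.18562294  0.00439841] 0.019818734165728477
(375, 35) 0.1477 (65, 370) 0.1488 (685, 370) 0.1483 (220, 640) 0.1488 (540, 640) 0.1491 (376, 680) 0.1511 (376, 745) 0.1483 shift units [-0.3825 -1.4337 -0.1063] turn units [-0.0003 -0.0006 -0.1638] mm [ -95.6 -358.4  -26.6] deg [ -0.11  -0.2  -58.97]
```

View pics/wh23c.png

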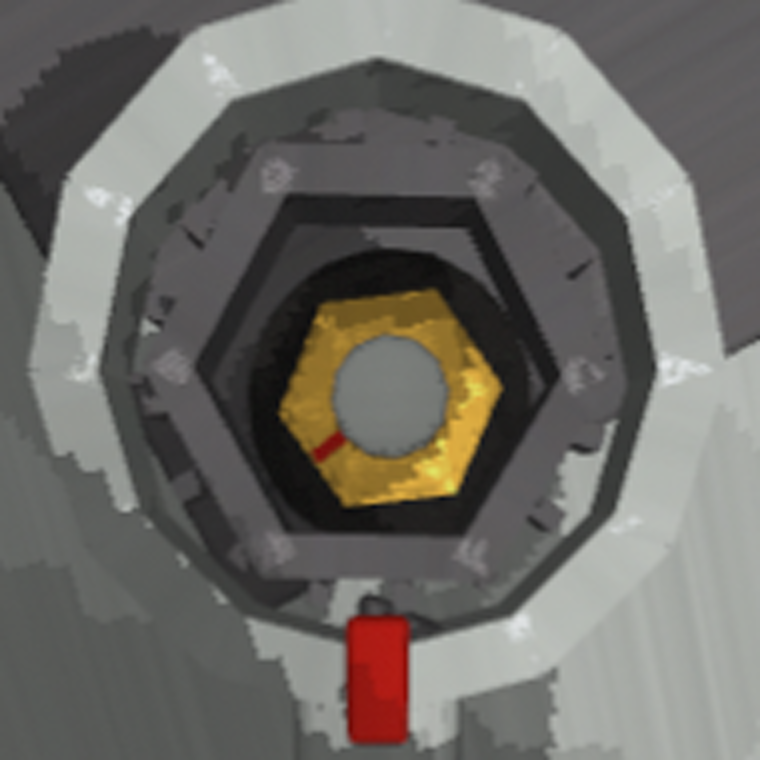

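>>> send_rows --commands '[[1, [-0.015, -0.06, 0], [0, 0, -0.007]], [1, [-0.03, -0.11, 0], [0, 0, -0.013]], [1, [-0.034, -0.127, 0], [0, 0, -0.0145]], [1, [-0.034, -0.127, 0], [0, 0, -0.0145]], [1, [-0.034, -0.127, 0], [0, 0, -0.0145]], [1, [-0.034, -0.127, 0], [0, 0, -0.0145]], [1, [-0.034, -0.127, 0], [0, 0, -0.0145]], [1, [-0.034, -0.127, 0], [0, 0, -0.0145]], [1, [-0.034, -0.127, 0], [0, 0, -0.0145]], [1, [-0.034, -0.127, 0], [0, 0, -0.0145]], [1, [-0.03, -0.11, 0], [0, 0, -0.013]], [1, [-0.015, -0.06, 0], [0, 0, -0.007]]]'

```text
clock: 23.3
tool_pos: [0.4643, -0.2846, 0.1223]
orientation: [179.2, 1.0, -73.7]
force: [0.2, 0.3, -3.7]
opening: 0.02
```

```bash
python3 - <<'E'
from mark import *
print(mk(23,(390,397),(330,446)))
s=snapshot("wrist");cv2.imwrite("pics/wp1.png",s["color"])
o=sensors.get_obs();print(o["clock"],o["tool_pos"],o["orientation"],o["force"])
go([.476,-.29,.03],[180,0,-73.4])
E
```

```text
(23, np.float64(-158.0), array([0.5954, 0.1536]))
23.35 [ 0.46373676 -0.285723    0.12199541] [179.18871372   0.97216646 -73.85832704] [-0.98770195  0.65040265 -3.83586262]
shift units [ 0.0491 -0.0171 -0.368 ] turn units [-0.002  -0.0029  0.0013] mm [ 12.3  -4.3 -92. ] deg [-0.7  -1.05  0.45]
```

View pics/wp1.png

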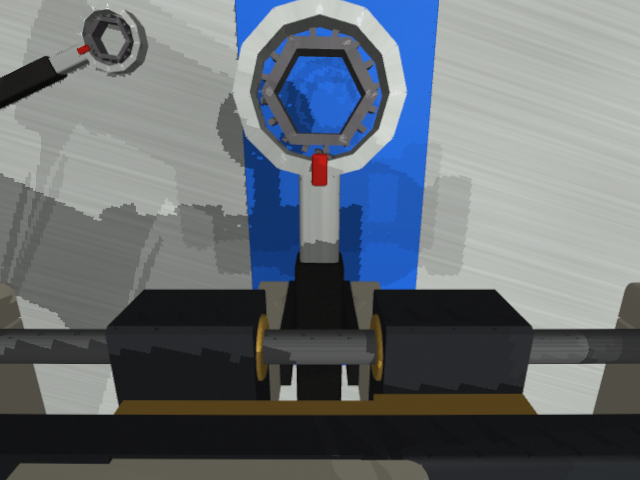

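>>> send_rows --commands '[[1, [0.049, -0.017, -0.04], [-0.002, -0.0029, 0.0013]], [1, [0, 0, -0.1], [0, 0, 0]], [1, [0, 0, -0.1], [0, 0, 0]], [1, [0, 0, -0.08], [0, 0, 0]], [1, [0, 0, -0.04], [0, 0, 0]], [1, [0, 0, 0], [0, 0, 0]]]'

```text
clock: 23.95
tool_pos: [0.4695, -0.2926, 0.0244]
orientation: [179.7, 0.2, -74.0]
force: [-0.3, 0.2, -1.9]
opening: 0.0197
```

```bash
python3 - <<'E'
from h import *
s=snapshot("wrist");cv2.imwrite("pics/wp2.png",s["color"])
o=sensors.get_obs();print(o["clock"],o["tool_pos"],o["orientation"],o["force"],o["moment"])
go([.476,-.29,.0065],[180,0,-73.4])
E
```

```text
24.0 [ 0.46991659 -0.2927099   0.02516245] [ 1.79738620e+02  1.40444544e-01 -7.40297192e+01] [-1.28370373 -1.22258252 -3.49675797] [-0.10217767  0.31960064 -0.03168657]
shift units [ 0.0243  0.0108 -0.0746] turn units [-0.0002 -0.0008  0.0017] mm [  6.1   2.7 -18.7] deg [-0.06 -0.29  0.63]
```

View pics/wp2.png

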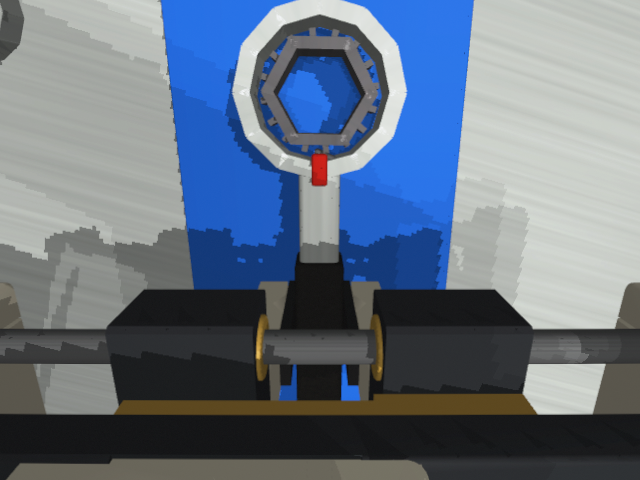

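>>> send_rows --commands '[[1, [0.012, 0.006, -0.025], [0, -0.0008, 0.0017]], [1, [0, 0, -0.025], [0, 0, 0]], [1, [0, 0, -0.01], [0, 0, 0]]]'

```text
clock: 24.3
tool_pos: [0.4751, -0.2916, 0.0116]
orientation: [-179.7, -0.1, -73.3]
force: [-0.2, 0.4, -4.1]
opening: 0.0199
```

```bash
python3 - <<'E'
from h import *
o=sensors.get_obs();print(o["clock"],o["tool_pos"],o["orientation"],o["force"],o["moment"])
E
```

```text
24.3 [ 0.4750903  -0.29159438  0.01160917] [-1.79742083e+02 -9.01182061e-02 -7.33415554e+01] [-0.23195164  0.3860316  -4.05126337] [-0.12982842  0.287335   -0.01629425]
```

>>> send_rows --commands '[[1, [0, 0, -0.008], [0, 0, 0]], [1, [0, 0, -0.006], [0, 0, 0]]]'

```text
clock: 24.5
tool_pos: [0.4756, -0.2916, 0.0084]
orientation: [-179.7, -0.1, -73.3]
force: [-0.0, -0.0, -4.4]
opening: 0.0197
```

```bash
python3 look.py 24;python3 tilt.py 24
```

```text
24.55 [ 0.4755989  -0.29159667  0.00819923] [-1.79687345e+02 -1.21878190e-01 -7.33304828e+01] [-0.04304384 -0.14513037 -3.77698849] [-0.15326922  0.21094891 -0.07105298] 0.020142728354675055
(375, 35) 0.0214 (65, 370) 0.0219 (685, 370) 0.0222 (220, 640) 0.0228 (540, 640) 0.023 (376, 680) 0.0251 (376, 745) 0.0233
```

>>> send_rows --commands '[[1, [0, 0, -0.006], [0, 0, 0]], [1, [0, 0, -0.004], [0, 0, 0]]]'

```text
clock: 24.75
tool_pos: [0.4758, -0.2917, 0.0067]
orientation: [-179.7, -0.2, -73.3]
force: [-5.1, 4.5, 13.2]
opening: 0.02
```

```bash
python3 look.py 25;python3 tilt.py 25
```

```text
24.8 [ 0.47578939 -0.29172131  0.0067296 ] [-1.79655660e+02 -1.54414387e-01 -7.33095009e+01] [-3.25914141  1.06037377  3.8157875 ] [0.56401916 1.01202686 0.04285509] 0.019673177345278188
(375, 35) 0.0215 (65, 370) 0.0224 (685, 370) 0.0222 (220, 640) 0.0221 (540, 640) 0.0222 (376, 680) 0.0239 (376, 745) 0.0234
```

On the mat and level, with light contact. I'll open the gripper.

>>> send_rows --commands '[[0, [0, 0, 0], [0, 0, 0]], [0, [0, 0, 0], [0, 0, 0]], [0, [0, 0, 0], [0, 0, 0]], [0, [0, 0, 0], [0, 0, 0]], [0, [0, 0, 0], [0, 0, 0]], [0, [0, 0, 0], [0, 0, 0]], [0, [0, 0, 0], [0, 0, 0]], [0, [0, 0, 0], [0, 0, 0]]]'

```text
clock: 25.6
tool_pos: [0.478, -0.2924, 0.0082]
orientation: [-179.4, -0.3, -73.3]
force: [-0.4, -0.0, 0.4]
opening: 0.0783
```

>>> send_rows --commands '[[0, [0, 0, 0.02], [0, 0, 0]], [0, [0, 0, 0.06], [0, 0, 0]], [0, [0, 0, 0.12], [0, 0, 0]], [0, [0, 0, 0.15], [0, 0, 0]], [0, [0, 0, 0.15], [0, 0, 0]], [0, [-0.05, -0.1, 0.1], [0, 0, 0]], [0, [-0.05, -0.1, 0], [0, 0, 0]], [0, [0, 0, 0], [0, 0, 0]]]'

```text
clock: 26.4
tool_pos: [0.4509, -0.3433, 0.1669]
orientation: [-179.5, -0.4, -73.1]
force: [-0.6, -0.6, -1.0]
opening: 0.0876
```

```bash
python3 - <<'E'
from h import *
o=sensors.get_obs();print(o["clock"],o["tool_pos"],o["orientation"],o["force"],o["opening"])
for n in ("top","scene","wrist"):
    s=snapshot(n);cv2.imwrite(f"pics/{n}9.png",s["color"])
E
```

```text
26.4 [ 0.45085876 -0.34326223  0.16685143] [-179.51432321   -0.38154048  -73.12077593] [-0.5602571  -0.5827474  -1.02369515] 0.08755674607269123
```

View pics/scene9.png

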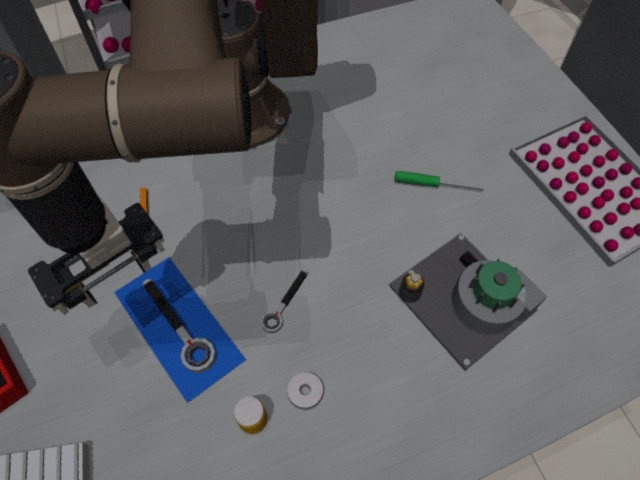

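View pics/top9.png

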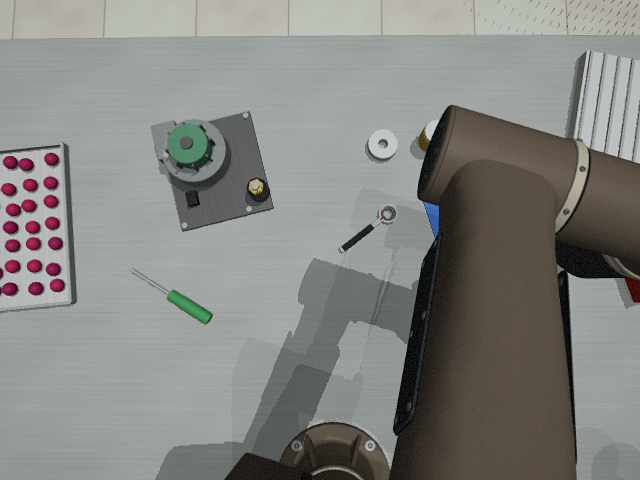

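View pics/wrist9.png

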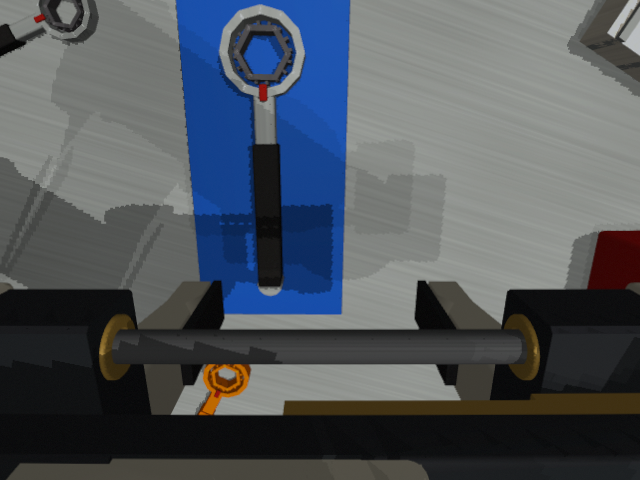

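The wrench lies flat and wholly on the mat, with its ring at (263,50) px and its tail at (270,290). The tin, pulley, screwdriver and blower appear where they started, and the gripper is open and clear. I'm handing in.

```bash
python3 -c "
from plant import order
print(order.close_job())"
```

```text
the job is handed in; nothing more can be done
None
```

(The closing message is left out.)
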